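Log the salvaged battery packs and put them away

ROBOT

A 6-joint arm with a two-finger parallel gripper is mounted at the origin on the work surface. World frame = base frame: x ahead of the robot, y to its left, z up, the work surface at z = 0. Lengths are in m, angles in rad, forces in N, time in s.
With the tool pointing down it reaches from about 0.3 to 0.875 m from the base axis. Payload 6.4 kg.
Tool frame: the origin (TCP) lies at the very end of the fingers, on their centre line; the grasp point (between the pads) lies tcp_to_grasp behind it (tcp_to_grasp is the distance from the TCP to the grasp point, in m); z points along the fingers, y is the direction in which the jaws open and shut (so a half turn about z gives the same grasp; the last joint's range is limited). The gripper opens to 85 mm and grips with 20 to 120 N. Pads are 22 mm wide; open, the fingers measure 114 mm over their backs; the gripper's body (76 mm by 85 mm) begins 54 mm behind the grasp point. The pads swing forward as they close: fully open they stand 13 mm farther back than shut.
Start: joints at [1.047, 0.181, 1.607, -0, 1.354, -0.206], TCP at [0.18, 0.546, 0.231] pointing down, gripper open.
Joint ranges: [-2.99, 2.99], [-0.89, 2.07], [0.3, 2.58], [-1.14, 4.28], [0, 2.63], [-3.12, 3.12]. Speed limits (rad/s): [2.57, 2.57, 3.01, 3.14, 3.14, 3.14].

INTERFACE

Orientations are given as a unit quaternion [w, x, y, z].
In Python, from bench import get_obs, camera, hand_in, tcp_to_grasp gives the robot as it stands.
- The arm moves only by the shell command python3 -m inch 'ROWS' [OPENING]. ROWS is JSON, a list of rows, each an object with "delta_pos": the shift along the tool's x, y, z in cm, a list of three; "rotation": the turn, a rotation vector about the tool's x, y, z in rad, a list of three. In form: [{"delta_pos": [x, y, z], "rotation": [rx, ry, rz]}, ...]. A call has 1 to 10 rows; each row shifts and turns the commanded pose from where the row before left it, along the tool's axes as they then stand; what a row does not reach is not made up. A row lasts 1/10 s, in which the tool goes at most 50 mm and 8.59 degrees, less where a joint would pass 70% of its speed; a pose out of reach is approached as far as the arm can. A call is refused whole if a number of a shift passes 5 or a number of a turn 0.15, either way. A call with a gripper value outside its range is refused whole. OPENING is the finger opening in cm, from 0 to 8.54, set as the call begins (- or left out, the last holds). The fingers move at their own pace and stop on an object; the grip force is fixed at half the most. Time passes only in rows, so rows that do not move let the fingers close. It gives the time, the measured TCP pose, the force and the opening at its end, in the units of the state.
- get_obs(): the state, without advancing time (a new reading comes with each control period).
- camera(name): name is "side" or "top"; returns a dict with "color" (420x560x3 uint8, red, green, blue), "vfov" (degrees; the focal length in pixels is half the picture's height over the tangent of half this angle, whatever the lens; pixels are square), "cx", "cy" (the principal point, pixels), "eye" and "orientation" of the camera in the world. Camera axes: x right, y down, z forward; pixel columns grow to the right and rows downward; lengths in m; the calibration is good to about 2 mm. A picture is of the moment at which its call begins. There is no depth.
- hand_in(): hands the job in, once; it reports no verdict.
The state is a dict: "time_s": time; "q": joint angles; "dq": joint speeds; "joint_efforts": joint torques, N m; "eef_pos": TCP position; "eef_rot": TCP orientation; "wrist_force": force on the tool from outside, world axes, zero at the start; "torque": the same for the moment, N m; "opening": opening from 0.0 (shut) to 1.0 (fully open).
Only numpy, scipy, OpenCV 4.12 (cv2) and the standard library are available. Lean on these libraries where they do the work, as an engineer would, in place of code of your own. Each camera call takes 0.05 s, during which the arm holds its last target.

TASK

Log the short battery packs lying in the middle of the repair bench: lay all of them flat in the level tray of the scan stand, then tip the tray by its bar to 35 degrees (parallel to the gauge arm, never beyond 45) and keep it still there for at least two seconds so that the reader can read all the labels at once, and lower it fully level again with the packs still in it. Then open the drawer of the white cabinet, move all the packs into it, slide it fully shut, and leave the tray level and the other things on the bench where they are.

Things in the scene. Friction and masses are not known exactly. Their poses are not given: they have to be found in the camera images.
- pack1: short laptop battery pack: black plastic bar with a pale label, 120 (own x) x 36 (own y) x 22 mm high (own z), about 0.16 kg; origin at the centre of its underside. Two or three packs are on the bench, lying flat between the tray stand and the drawer unit; an absent one reads None. They are all alike
- pack2: short laptop battery pack: black plastic bar with a pale label, 120 (own x) x 36 (own y) x 22 mm high (own z), about 0.16 kg; origin at the centre of its underside. Two or three packs are on the bench, lying flat between the tray stand and the drawer unit; an absent one reads None. They are all alike
- pack3: short laptop battery pack: black plastic bar with a pale label, 120 (own x) x 36 (own y) x 22 mm high (own z), about 0.16 kg; origin at the centre of its underside. Two or three packs are on the bench, lying flat between the tray stand and the drawer unit; an absent one reads None. They are all alike
- tray (a joint): tilt of the aluminium tray in rad about its hinge: 0 = level, resting on the stand; grows as the near edge with the bar is lifted; 0.61 = 35 degrees, end stop 1.05. The hinge is stiff (about 1.1 N m) and holds the tray at any angle
- tray_floor (a point): middle of the tray's inner floor, 42 mm above the bench when level; tilts with the tray; x points away from the bar, z out of the tray. Inside 152 (x) x 238 (y) mm, walls 4 mm thick, 28 mm above the floor. Flat strips 5 mm high on the floor leave three grooves along x for the packs, each 50 mm wide, centred at y = -70, 0 and 70 mm
- stand: fixed scan stand under the tray, x as the tray's; origin on the bench under the middle of the level tray. A label reader on a post stands at x = 150 to 220 mm, up to 260 mm high. A steel gauge arm, outside the tray at y = 142 mm, rises from the hinge towards the bar side at 35 degrees, up to 105 mm above the bench
- tray_bar (a point): middle of the tray's handle: a round steel bar 10 mm thick and 110 mm long along the tray's y, 45 mm out from its near wall, free below and on both sides, 64 mm above the bench when the tray is level. It turns easily between finger pads, so the tool may stay upright while the tray tilts. Moves with the tray
- tray_hinge (a point): middle of the tray's hinge axis (fixed, 40 mm above the bench, at the tray's far edge; axis along its y, x as for the level tray). With the tray level the handle bar lies at x = -213 mm, z = +24 mm in this frame
- drawer (a joint): how far the drawer of the white cabinet (262 mm wide, on the opposite side of the packs from the scan stand; left or right varies) is open in m: 0 = fully shut, 0.18 = fully open; starts shut or ajar, 0 to 0.05; it slides stiffly (a few N) and stays where it is left
- drawer_floor (a point): middle of the drawer's inner floor, 21 mm above the bench; moves with the drawer; x points into the cabinet (closing direction). Inside 180 (x) x 230 (y) mm; walls 5 mm thick, rising 50 mm above the floor, front panel 53 mm. Opened by q (m), the part from x = -0.09 to q - 0.095 is free from above; the rest is inside the cabinet, whose top is 112 mm above the bench
- drawer_bar (a point): middle of the drawer's handle: round steel bar 10 mm thick and 110 mm long along the drawer's y, 45 mm in front of the front panel, 72 mm above the bench; moves with the drawer
- tape_roll: bystander: roll of paper tape lying flat, 84 mm across, 24 mm high, at the right, near the robot
- optical_drive: bystander: flat optical drive 126 x 128 x 15 mm, at the back of the bench
- fan_module: bystander: laptop fan with copper cooler, 105 x 75 x 16 mm
- screwdriver: bystander: screwdriver lying at the left
- brush: bystander: small brush lying at the right
- long_battery: bystander: a much longer (280 mm) battery bar at the right of the bench; not to be logged

How it is judged:
By the outcome, as a careful person would: the job done as asked, in the order asked, and still so for the second after the job is handed in, with the robot touching nothing.
Of pack1, pack2, pack3 only 2 to 3 are there at a start; the rules pass over those that are not, and their reading is None.
At some moment in a run one of pack1, pack2, pack3 may be knocked a few centimetres aside while the robot is not near it.
Once in a run the grip may slacken for a moment while it holds something.
It also fails if it takes over 210 s, if anything falls off the work surface, if the arm or the gripper's body presses on something with over 40 N, if the wrist force passes 120 N, or if a joint passes its speed limit or range.

## Working session

There is one attempt and no reset: what is moved stays moved. The work goes in short steps, Python scripts to look and compute and a shell command to move; the robot and the scene stay as the last step left them, time stands still between calls to the robot, and variables do not carry over. Pictures are saved under pics/ and viewed, and the job is handed in when it is done.

```bash
ls; mkdir -p pics; python3 - <<'E'
from bench import *
import cv2
print(get_obs(), tcp_to_grasp)
for n in("top","side"):
    c=camera(n); print({k:v for k,v in c.items() if k!="color"})
    cv2.imwrite(f"pics/{n}0.png",c["color"][:,:,::-1])
E
```

```text
pics
{'time_s': 0.0, 'q': array([ 1.04672292e+00,  1.81544912e-01,  1.60800804e+00, -9.22885263e-06,
        1.35378834e+00, -2.06300939e-01]), 'dq': array([-1.12518878e-03, -7.09012235e-04,  4.11904125e-04, -2.41370648e-05,
       -8.26742728e-04, -3.07670897e-04]), 'joint_efforts': array([-1.59874271e-03, -4.44873512e+01, -3.51330507e+01, -3.56452847e-04,
        9.13533324e-03, -1.80448126e-05]), 'eef_pos': array([0.17936506, 0.54572991, 0.23038196]), 'eef_rot': array([-3.08032299e-04,  1.58217520e-01,  9.87403895e-01, -8.18273005e-04]), 'wrist_force': array([-0.14668318, -0.21945689, -0.26812032]), 'torque': array([-0.0051929 ,  0.01752166,  0.01205697]), 'opening': 1.0005646032103335} 0.0187
{'vfov': 44.02857575984085, 'cx': 280.1983464003176, 'cy': 201.6943626056051, 'eye': array([ 0.23413072, -0.04726665,  1.74070288]), 'orientation': array([ 0.06080744, -0.70279506,  0.70558256, -0.06734099])}
{'vfov': 55.37241547815753, 'cx': 280.85061881137585, 'cy': 210.60546094268463, 'eye': array([-0.05761202, -0.80165882,  0.68699342]), 'orientation': array([-0.45089576,  0.83440928, -0.27742948,  0.15325487])}
```

View pics/top0.png

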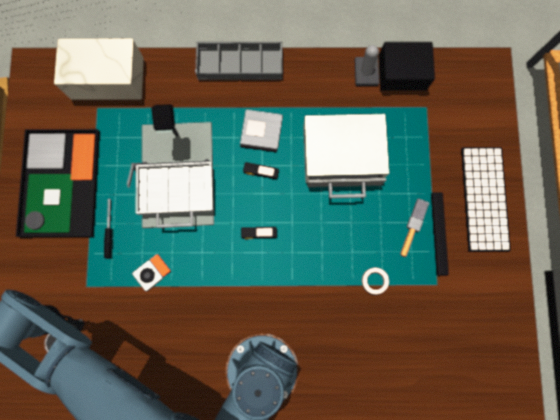

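View pics/side0.png

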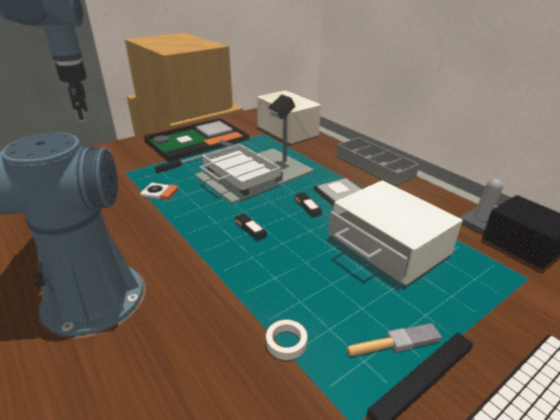

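The top view shows two packs, at (262,171) and (259,233). The tray is at (175,190) with its bar at (179,229), and the cabinet is at (346,150) with the drawer bar at (347,199). Next I measure them.

```bash
cat > h.py <<'E'
import numpy as np, cv2
from bench import *
from scipy.spatial.transform import Rotation as R
def cam(n):
    c=camera(n); c["R"]=R.from_quat(np.roll(c["orientation"],-1)).as_matrix()
    c["f"]=c["color"].shape[0]/2/np.tan(np.radians(c["vfov"])/2); return c
def ray(c,u,v):
    d=c["R"]@np.array([(u-c["cx"])/c["f"],(v-c["cy"])/c["f"],1]); return c["eye"],d/np.linalg.norm(d)
def onz(c,u,v,z):
    e,d=ray(c,u,v); return e+d*(z-e[2])/d[2]
def proj(c,p):
    q=c["R"].T@(np.array(p)-c["eye"]); return np.array([c["cx"]+c["f"]*q[0]/q[2],c["cy"]+c["f"]*q[1]/q[2]])
def save(c,name,box=None,k=1):
    im=c["color"][:,:,::-1]
    if box: u0,v0,u1,v1=box; im=im[v0:v1,u0:u1]
    cv2.imwrite(f"pics/{name}.png",cv2.resize(im,None,fx=k,fy=k,interpolation=cv2.INTER_CUBIC))
def st():
    o=get_obs(); m=R.from_quat(np.roll(o["eef_rot"],-1)).as_matrix()
    print("t%.1f"%o["time_s"],"tcp",o["eef_pos"].round(4),"x",m[:,0].round(3),"y",m[:,1].round(3),"z",m[:,2].round(3),"F",o["wrist_force"].round(1),"op %.3f"%o["opening"],"q",o["q"].round(2)); return o,m
E
python3 - <<'E'
from h import *
c=cam("top"); print("base",proj(c,[0,0,0]),c["f"])
save(c,"t1",(100,90,300,240),4); save(c,"t2",(290,100,450,230),5)
hsv=cv2.cvtColor(c["color"],cv2.COLOR_RGB2HSV)
for (u0,v0,u1,v1) in ((235,155,290,185),(235,220,290,245)):
    roi=hsv[v0:v1,u0:u1]
    m=((roi[...,1]<110)|(roi[...,2]<60)).astype(np.uint8)
    cs,_=cv2.findContours(m,cv2.RETR_EXTERNAL,cv2.CHAIN_APPROX_NONE)
    k=max(cs,key=cv2.contourArea); 
    pts=np.array([onz(c,p[0][0]+u0,p[0][1]+v0,0.022)[:2] for p in k],np.float32)
    print(cv2.minAreaRect(pts*1000), cv2.boundingRect(k))
E
```

```text
base [261.04943203 371.14842753] 519.395293470401
((658.015625, 1.5941276550292969), (116.57472229003906, 40.744895935058594), 80.14788055419922) (9, 8, 35, 16)
((445.65118408203125, 7.197086334228516), (37.91878890991211, 114.27954864501953), 3.8879661560058594) (7, 7, 35, 13)
```

```bash
python3 - <<'E'
from h import *
save(cam("side"),"s1",(180,120,340,250),5)
E
```

```text
(no output)
```

View pics/t1.png

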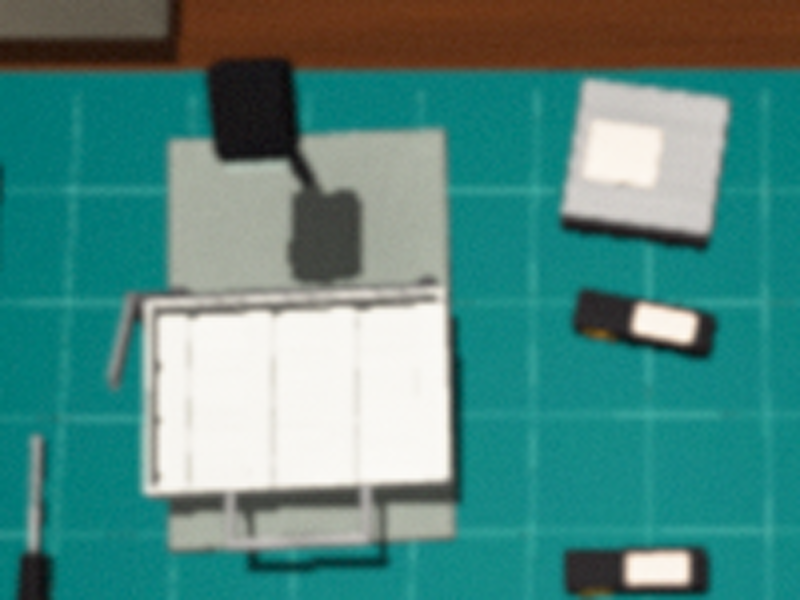

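View pics/t2.png

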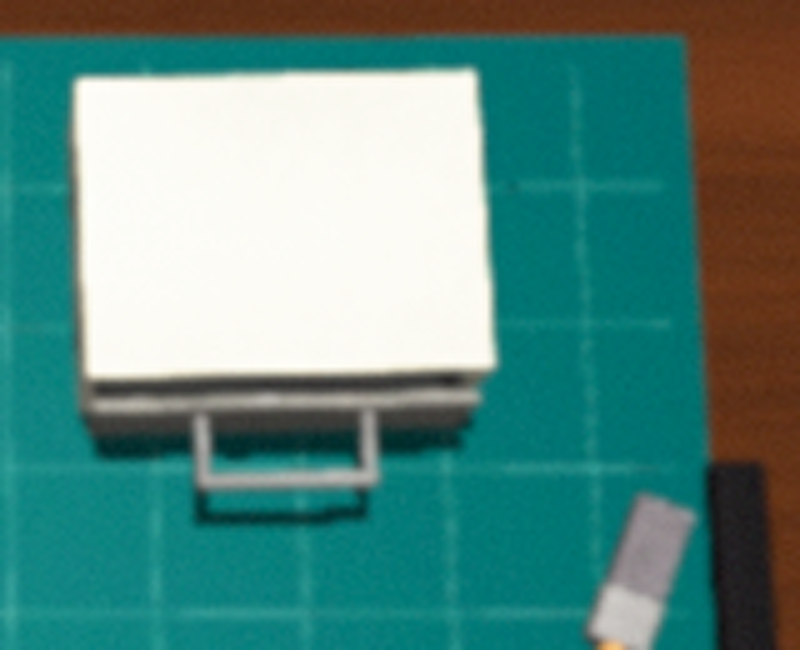

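View pics/s1.png

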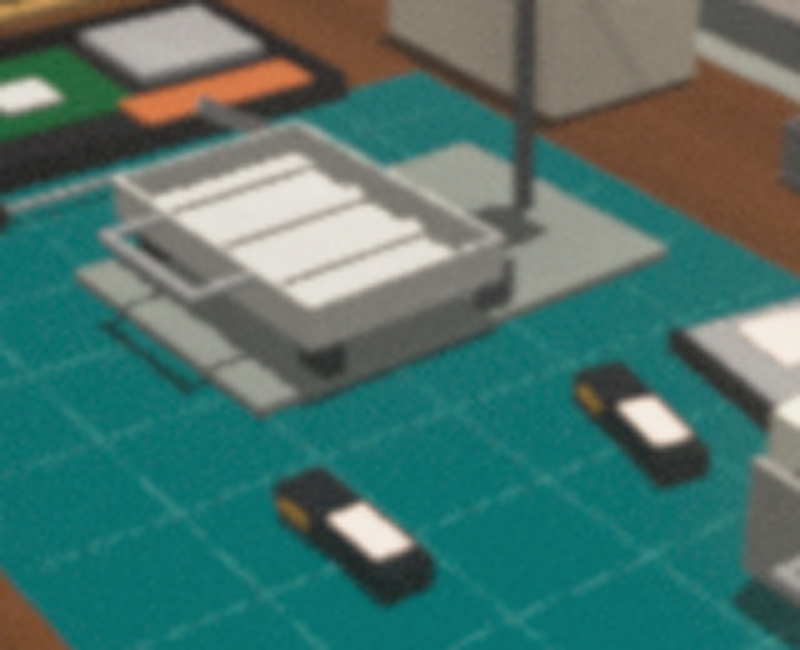

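Only two packs are visible. The tray is yawed slightly and the drawer is slightly ajar. I compute both frames from the corner points.

```bash
python3 - <<'E'
from h import *
c=cam("top")
A=lambda z,k,off,pts:[print(np.round(onz(c,off[0]+(u+.5)/k-.5,off[1]+(v+.5)/k-.5,z)*1000,1)) for u,v in pts]
print("rim outer TL TR BR BL");A(.07,4,(100,90),[(140,299),(447,284),(456,484),(147,496)])
print("bar ends");A(.064,4,(100,90),[(225,545),(381,539)])
print("stand TL TR BR BL");A(.0,4,(100,90),[(168,140),(444,130),(456,538),(169,550)])
print("cab top");A(.112,5,(290,100),[(75,77),(475,70),(497,370),(83,376)])
print("dbar");A(.072,5,(290,100),[(197,481),(378,479)])
print("front panel top");A(.074,5,(290,100),[(90,402),(480,393)])
print("optical drive");A(.015,4,(100,90),[(583,78),(730,98),(706,243),(561,218)])
E
```

```text
rim outer TL TR BR BL
[667.6 417.1  70. ]
[679.8 164.   70. ]
[511.8 153.4  70. ]
[502.7 403.9  70. ]
bar ends
[463.2 340.6  64. ]
[467.7 214.2  64. ]
stand TL TR BR BL
[828.8 418.7   0. ]
[837.6 178.1   0. ]
[477.2 161.    0. ]
[467.9 402.3   0. ]
cab top
[ 822.7 -144.8  112. ]
[ 827.2 -408.7  112. ]
[ 624.  -414.6  112. ]
[ 620.8 -147.3  112. ]
dbar
[ 559.4 -223.5   72. ]
[ 560.4 -342.3   72. ]
front panel top
[ 612.2 -153.9   74. ]
[ 617.6 -411.3   74. ]
optical drive
[879.6  55.9  15. ]
[861.1 -72.2  15. ]
[730.3 -50.9  15. ]
[752.9  74.   15. ]
```

```bash
cat >> h.py <<'E'
def to(p,head):
    """target TCP p, heading (deg) of tool y; prints turn first, then shift in turned tool frame"""
    o,m=st(); h=np.radians(head)
    best=None
    for hh in (h,h+np.pi):
        y=np.array([np.cos(hh),np.sin(hh),0]); z=np.array([0,0,-1.]); T=np.c_[np.cross(y,z),y,z]
        rv=R.from_matrix(m.T@T).as_rotvec()
        print("rot",rv.round(4),"d_cm",(T.T@(np.array(p)-o["eef_pos"])*100).round(2), "head",np.degrees(hh).round(1))
E
python3 -c "
from h import *
to([.446,.007,.12],3.9)"
```

```text
t0.2 tcp [0.1795 0.546  0.2309] x [-0.95   0.312  0.   ] y [ 0.312  0.95  -0.001] z [-0.    -0.001 -1.   ] F [-1.  -1.2 -0.3] op 1.002 q [ 1.05  0.18  1.61 -0.    1.35 -0.21]
rot [-8.0000e-04  3.0000e-04  1.1849e+00] d_cm [-55.59  22.92  11.09] head 3.9
rot [-4.0000e-04 -9.0000e-04 -1.9567e+00] d_cm [ 55.59 -22.92  11.09] head 183.9
```

```bash
python3 -m inch '[{"delta_pos":[0,0,0],"rotation":[0,0,0.148]},{"delta_pos":[0,0,0],"rotation":[0,0,0.148]},{"delta_pos":[0,0,0],"rotation":[0,0,0.148]},{"delta_pos":[0,0,0],"rotation":[0,0,0.148]},{"delta_pos":[0,0,0],"rotation":[0,0,0.148]},{"delta_pos":[0,0,0],"rotation":[0,0,0.148]},{"delta_pos":[0,0,0],"rotation":[0,0,0.148]},{"delta_pos":[0,0,0],"rotation":[0,0,0.148]}]' 5.5
python3 -m inch '[{"delta_pos":[-4,1.6,0],"rotation":[0,0,0]},{"delta_pos":[-4,1.6,0],"rotation":[0,0,0]},{"delta_pos":[-4,1.6,0],"rotation":[0,0,0]},{"delta_pos":[-4,1.6,0],"rotation":[0,0,0]},{"delta_pos":[-4,1.6,0],"rotation":[0,0,0]},{"delta_pos":[-4,1.6,0],"rotation":[0,0,0]},{"delta_pos":[-4,1.6,0],"rotation":[0,0,0]},{"delta_pos":[-4,1.6,0],"rotation":[0,0,0]},{"delta_pos":[-4,1.6,0],"rotation":[0,0,0]},{"delta_pos":[-4,1.6,0],"rotation":[0,0,0]}]'
python3 -c "
from h import *
to([.446,.007,.12],3.9)"
```

```text
time_s: 1.05
eef_pos: [0.1796, 0.5461, 0.2311]
eef_rot: [0.0, 0.685, 0.729, -0.0]
wrist_force: [0.4, 0.2, 0.2]
opening: 0.646
time_s: 2.05
eef_pos: [0.3673, 0.1566, 0.2315]
eef_rot: [0.0, 0.682, 0.731, 0.0]
wrist_force: [0.8, -0.4, -0.1]
opening: 0.646
t2.0 tcp [0.3673 0.1566 0.2315] x [-0.069  0.998  0.   ] y [0.998 0.069 0.001] z [ 0.001  0.    -1.   ] F [ 0.8 -0.4 -0.1] op 0.646 q [ 0.1  -0.24  2.02  0.    1.37  0.03]
rot [ 0.001  -0.0001  0.001 ] d_cm [-15.46   6.84  11.15] head 3.9
rot [ 2.0000e-04  1.5000e-03 -3.1406e+00] d_cm [15.46 -6.84 11.15] head 183.9
```

```bash
python3 -m inch '[{"delta_pos":[-3.9,1.7,2.5],"rotation":[0,0,0]},{"delta_pos":[-3.9,1.7,2.5],"rotation":[0,0,0]},{"delta_pos":[-3.9,1.7,2.5],"rotation":[0,0,0]},{"delta_pos":[-3.8,1.7,2.5],"rotation":[0,0,0]},{"delta_pos":[0,0,0],"rotation":[0,0,0]}]'
python3 - <<'E'
from h import *
st()
c=cam("side"); save(c,"s2",(200,120,400,270),4); print(proj(c,[.446,.007,.022]))
save(cam("top"),"t3",(100,90,300,260),4)
E
```

```text
time_s: 2.55
eef_pos: [0.4451, 0.0048, 0.1282]
eef_rot: [-0.002, 0.684, 0.729, -0.002]
wrist_force: [-0.6, 1.0, 0.5]
opening: 0.647
t2.5 tcp [0.4451 0.0048 0.1282] x [-0.064  0.998  0.   ] y [ 0.998  0.064 -0.005] z [-0.005  0.    -1.   ] F [-0.6  1.   0.5] op 0.647 q [-0.26  0.02  2.01 -0.    1.12 -0.32]
[250.63190949 223.74143139]
```

View pics/s2.png

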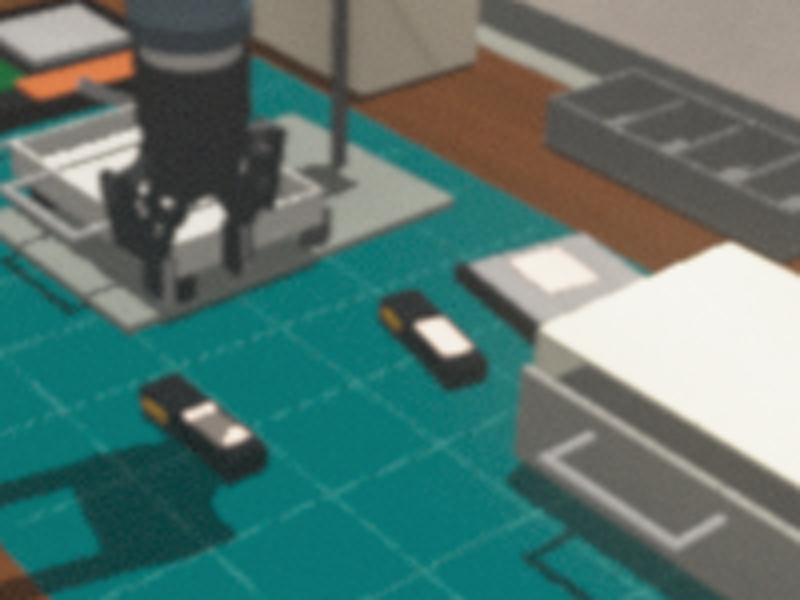

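View pics/t3.png

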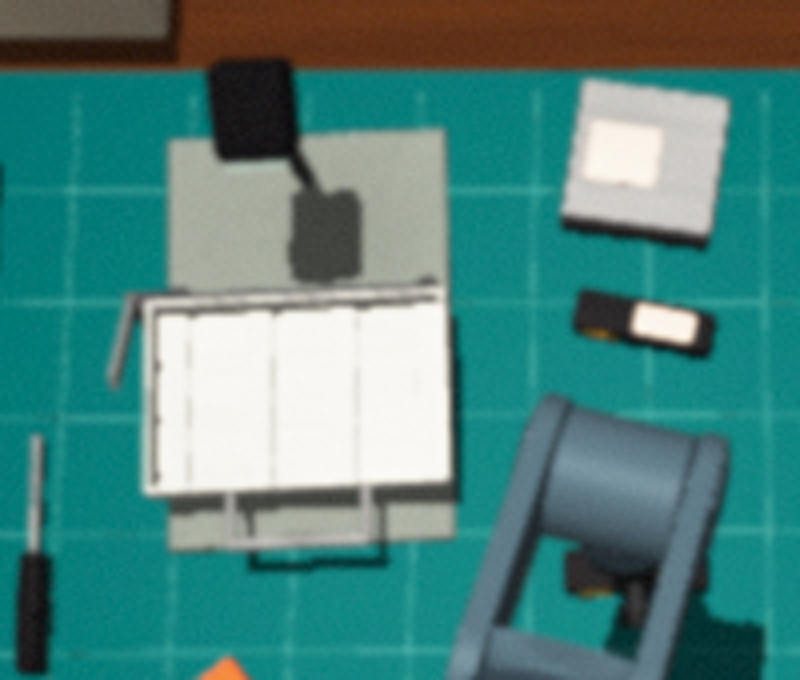

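The pack is still in place, at side (251,224). Descending and gripping.

```bash
python3 -m inch '[{"delta_pos":[0.2,0.1,2],"rotation":[0,0,0]},{"delta_pos":[0,0,2],"rotation":[0,0,0]},{"delta_pos":[0,0,2],"rotation":[0,0,0]},{"delta_pos":[0,0,2],"rotation":[0,0,0]},{"delta_pos":[0,0,1.5],"rotation":[0,0,0]},{"delta_pos":[0,0,1.3],"rotation":[0,0,0]},{"delta_pos":[0,0,0.8],"rotation":[0,0,0]},{"delta_pos":[0,0,0],"rotation":[0,0,0]}]'
python3 -c "
from h import *
to([.446,.007,.003],3.9)"
```

```text
time_s: 3.45
eef_pos: [0.4458, 0.0113, 0.0152]
eef_rot: [-0.0, 0.682, 0.732, -0.0]
wrist_force: [-0.1, -0.2, -0.1]
opening: 0.643
t3.5 tcp [0.4458 0.0113 0.0152] x [-0.07   0.998  0.   ] y [ 0.998  0.07  -0.001] z [-0.001  0.    -1.   ] F [-0.1 -0.2 -0.1] op 0.643 q [-0.24  0.24  2.06  0.    0.85 -0.31]
rot [-0.0006 -0.0003  0.0024] d_cm [-0.43 -0.    1.22] head 3.9
rot [ 5.0000e-04 -1.0000e-03 -3.1392e+00] d_cm [0.43 0.   1.22] head 183.9
```

```bash
python3 -m inch '[{"delta_pos":[-0.4,0,0.6],"rotation":[0,0,0]},{"delta_pos":[0,0,0.6],"rotation":[0,0,0]},{"delta_pos":[0,0,0],"rotation":[0,0,0]}]'
python3 -m inch '[{"delta_pos":[0,0,0],"rotation":[0,0,0]},{"delta_pos":[0,0,0],"rotation":[0,0,0]},{"delta_pos":[0,0,0],"rotation":[0,0,0]},{"delta_pos":[0,0,0],"rotation":[0,0,0]},{"delta_pos":[0,0,0],"rotation":[0,0,0]}]' 2.5
python3 -m inch '[{"delta_pos":[0,0,-1],"rotation":[0,0,0]},{"delta_pos":[0,0,-3],"rotation":[0,0,0]},{"delta_pos":[0,0,-4],"rotation":[0,0,0]},{"delta_pos":[0,0,-4],"rotation":[0,0,0]},{"delta_pos":[0,0,0],"rotation":[0,0,0]}]'
python3 -c "
from h import *
c=cam('side'); save(c,'s3',(180,80,380,250),4)
to([.5976,.354,.14],92.4)"
```

```text
time_s: 3.75
eef_pos: [0.4463, 0.0063, 0.0029]
eef_rot: [-0.0, 0.682, 0.731, -0.0]
wrist_force: [-0.7, -0.1, -0.8]
opening: 0.643
time_s: 4.25
eef_pos: [0.4469, 0.0062, 0.0038]
eef_rot: [0.0, 0.682, 0.731, 0.0]
wrist_force: [-0.6, 0.3, 6.1]
opening: 0.41
time_s: 4.75
eef_pos: [0.4504, 0.0055, 0.129]
eef_rot: [0.005, 0.682, 0.731, 0.003]
wrist_force: [0.8, -0.9, -0.8]
opening: 0.408
t4.8 tcp [0.4487 0.0058 0.1263] x [-0.069  0.998 -0.002] y [0.998 0.069 0.006] z [ 0.007 -0.002 -1.   ] F [-0.5 -0.7 -2.3] op 0.409 q [-0.25  0.02  2.01  0.    1.1  -0.32]
rot [ 0.0035  0.0067 -1.5435] d_cm [-16.33  34.16  -1.37] head 92.4
rot [ 0.0068 -0.0035  1.5981] d_cm [ 16.33 -34.16  -1.37] head 272.4
```

View pics/s3.png

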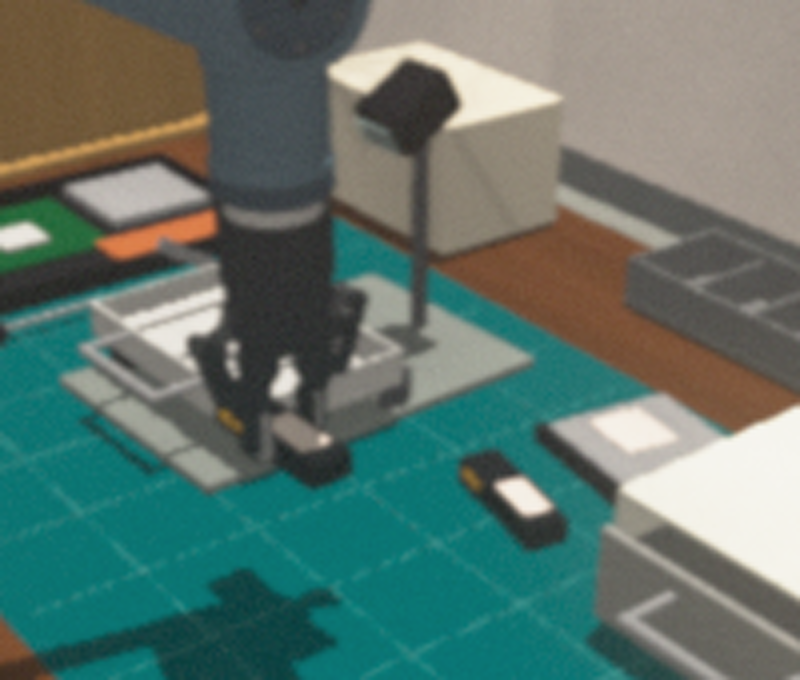

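```bash
python3 -m inch '[{"delta_pos":[0,0,0],"rotation":[0,0,-0.15]},{"delta_pos":[0,0,-0.3],"rotation":[0,0,-0.15]},{"delta_pos":[0,0,-0.3],"rotation":[0,0,-0.15]},{"delta_pos":[0,0,-0.3],"rotation":[0,0,-0.15]},{"delta_pos":[0,0,-0.3],"rotation":[0,0,-0.15]},{"delta_pos":[0,0,-0.3],"rotation":[0,0,-0.15]},{"delta_pos":[0,0,-0.3],"rotation":[0,0,-0.15]},{"delta_pos":[0,0,0],"rotation":[0,0,-0.15]},{"delta_pos":[0,0,0],"rotation":[0,0,-0.15]},{"delta_pos":[0,0,0],"rotation":[0,0,-0.15]}]'
python3 -m inch '[{"delta_pos":[0,0,0],"rotation":[0,0,-0.043]},{"delta_pos":[0,0,0],"rotation":[0,0,0]},{"delta_pos":[0,0,0],"rotation":[0,0,0]}]'
python3 -c "
from h import *
to([.5976,.354,.14],92.4)"
```

```text
time_s: 5.8
eef_pos: [0.4451, 0.0067, 0.1395]
eef_rot: [-0.002, -0.002, 1.0, 0.0]
wrist_force: [0.9, -0.0, -1.6]
opening: 0.407
time_s: 6.1
eef_pos: [0.4456, 0.0066, 0.1402]
eef_rot: [-0.001, -0.02, 1.0, 0.0]
wrist_force: [0.7, -0.2, -1.9]
opening: 0.41
t6.1 tcp [0.4456 0.0066 0.1402] x [-0.999 -0.04   0.002] y [-0.04   0.999  0.001] z [-0.002  0.001 -1.   ] F [ 0.7 -0.2 -1.9] op 0.410 q [-0.25 -0.    2.   -0.    1.14 -1.86]
rot [ 0.0006 -0.0021 -0.0022] d_cm [-1.664e+01  3.408e+01  2.000e-02] head 92.4
rot [-3.3000e-03 -1.0000e-03  3.1394e+00] d_cm [ 1.664e+01 -3.408e+01  2.000e-02] head 272.4
```

```bash
python3 -m inch '[{"delta_pos":[-1.6,3,0],"rotation":[0,0,0]},{"delta_pos":[-1.6,3.5,0],"rotation":[0,0,0]},{"delta_pos":[-1.6,3.5,0],"rotation":[0,0,0]},{"delta_pos":[-1.8,3.5,0],"rotation":[0,0,0]},{"delta_pos":[-1.8,3.5,0],"rotation":[0,0,0]},{"delta_pos":[-1.8,3.5,0],"rotation":[0,0,0]},{"delta_pos":[-1.8,3.5,0],"rotation":[0,0,0]},{"delta_pos":[-1.6,3.5,0],"rotation":[0,0,0]},{"delta_pos":[-1.6,3.5,0],"rotation":[0,0,0]},{"delta_pos":[-1.4,3.1,0],"rotation":[0,0,0]}]'
python3 -m inch '[{"delta_pos":[0,0,0],"rotation":[0,0,0]},{"delta_pos":[0,0,0],"rotation":[0,0,0]}]'
python3 -c "
from h import *
c=cam('top'); save(c,'t4',(100,90,300,240),4)
c=cam('side'); save(c,'s4',(160,60,340,210),4)
to([.5976,.354,.048],92.4)"
```

```text
time_s: 7.1
eef_pos: [0.5983, 0.3556, 0.1401]
eef_rot: [-0.001, -0.02, 1.0, -0.0]
wrist_force: [0.9, -0.5, -1.9]
opening: 0.405
time_s: 7.3
eef_pos: [0.5976, 0.3542, 0.1397]
eef_rot: [-0.001, -0.021, 1.0, -0.001]
wrist_force: [0.6, -0.1, -2.3]
opening: 0.41
t7.4 tcp [0.5977 0.353  0.1404] x [-0.999 -0.04   0.002] y [-0.04   0.999 -0.001] z [-0.002 -0.001 -1.   ] F [ 0.  -0.4 -0.7] op 0.406 q [ 0.36  0.52  1.35 -0.    1.27 -1.25]
rot [-0.001  -0.0017 -0.0015] d_cm [0.   0.1  9.24] head 92.4
rot [-2.6000e-03  1.5000e-03  3.1401e+00] d_cm [-0.   -0.1   9.24] head 272.4
```

View pics/t4.png

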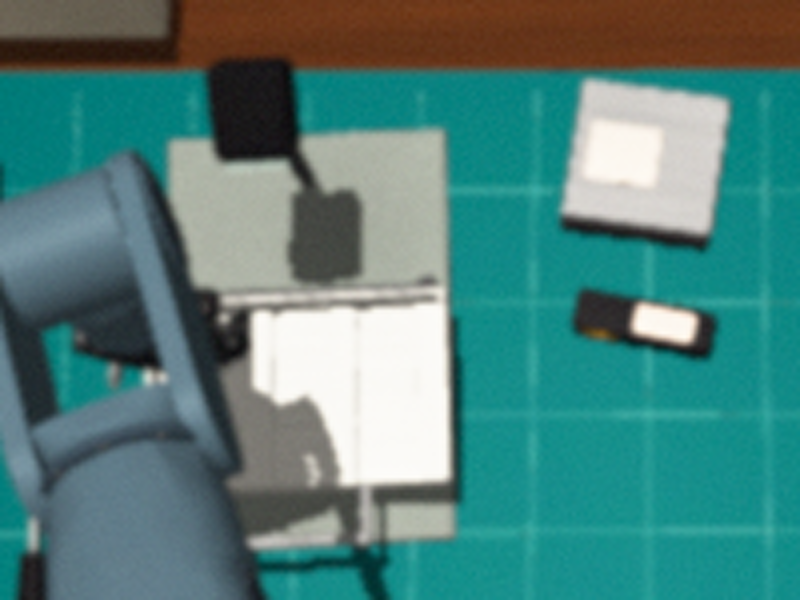

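View pics/s4.png

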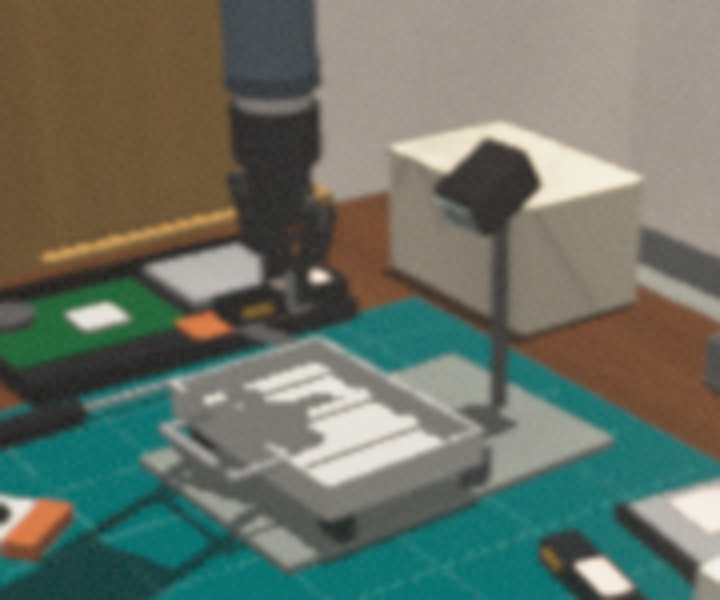

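```bash
python3 -m inch '[{"delta_pos":[0,0.1,2],"rotation":[0,0,0]},{"delta_pos":[0,0,2],"rotation":[0,0,0]},{"delta_pos":[0,0,2],"rotation":[0,0,0]},{"delta_pos":[0,0,1.2],"rotation":[0,0,0]},{"delta_pos":[0,0,0.8],"rotation":[0,0,0]},{"delta_pos":[0,0,0.5],"rotation":[0,0,0]},{"delta_pos":[0,0,0.4],"rotation":[0,0,0]},{"delta_pos":[0,0,0.2],"rotation":[0,0,0]},{"delta_pos":[0,0,0],"rotation":[0,0,0]}]'
python3 -c "
from h import *
c=cam('side'); save(c,'s5',(160,60,340,210),4)
to([.5976,.354,.048],92.4)"
```

```text
time_s: 8.3
eef_pos: [0.5985, 0.355, 0.0506]
eef_rot: [0.0, -0.021, 1.0, 0.0]
wrist_force: [0.3, -0.8, -1.6]
opening: 0.411
t8.3 tcp [0.5986 0.3551 0.0508] x [-0.999 -0.041 -0.001] y [-0.041  0.999  0.   ] z [ 0.001  0.    -1.   ] F [ 0.1  0.4 -0.8] op 0.408 q [ 0.37  0.63  1.39 -0.    1.13 -1.25]
rot [ 0.0002  0.0007 -0.0006] d_cm [ 0.1  -0.1   0.28] head 92.4
rot [ 1.000e-03 -3.000e-04  3.141e+00] d_cm [-0.1   0.1   0.28] head 272.4
```

View pics/s5.png

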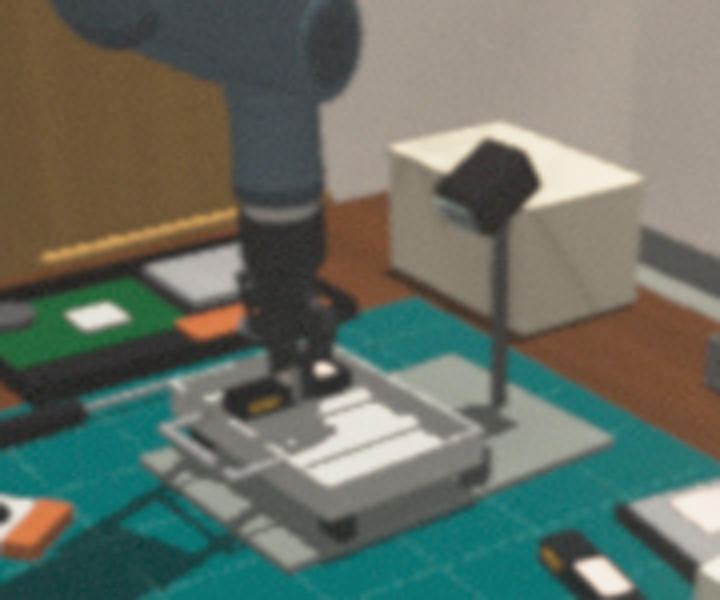

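```bash
python3 -m inch '[{"delta_pos":[0,0,0.2],"rotation":[0,0,0]},{"delta_pos":[0,0,0.1],"rotation":[0,0,0]},{"delta_pos":[0,0,0],"rotation":[0,0,0]}]'
python3 -m inch '[{"delta_pos":[0,0,0],"rotation":[0,0,0]},{"delta_pos":[0,0,0],"rotation":[0,0,0]},{"delta_pos":[0,0,0],"rotation":[0,0,0]},{"delta_pos":[0,0,0],"rotation":[0,0,0]}]' 4.8
python3 -m inch '[{"delta_pos":[0,0,-1],"rotation":[0,0,0]},{"delta_pos":[0,0,-2],"rotation":[0,0,0]},{"delta_pos":[0,0,-3],"rotation":[0,0,0]},{"delta_pos":[0,0,-3],"rotation":[0,0,0]},{"delta_pos":[0,0,0],"rotation":[0,0,0]}]' 
python3 -c "
from h import *
c=cam('side'); save(c,'s6',(160,60,340,210),4)
c=cam('top')
hsv=cv2.cvtColor(c['color'],cv2.COLOR_RGB2HSV)
u0,v0,u1,v1=(225,150,320,250)
roi=hsv[v0:v1,u0:u1]
m=((roi[...,2]<60)|((roi[...,0]<30)&(roi[...,1]<110))).astype(np.uint8)
for k in cv2.findContours(m,cv2.RETR_EXTERNAL,cv2.CHAIN_APPROX_NONE)[0]:
    if cv2.contourArea(k)>200:
        pts=np.array([onz(c,p[0][0]+u0,p[0][1]+v0,0.022)[:2] for p in k],np.float32); print(cv2.minAreaRect(pts*1000))
to([.658,.002,.12],-10)"
```

```text
time_s: 8.65
eef_pos: [0.5982, 0.3549, 0.0472]
eef_rot: [-0.0, -0.021, 1.0, -0.0]
wrist_force: [0.1, 0.3, -2.1]
opening: 0.41
time_s: 9.05
eef_pos: [0.5985, 0.355, 0.0476]
eef_rot: [0.0, -0.021, 1.0, 0.0]
wrist_force: [0.4, 0.3, -1.0]
opening: 0.559
time_s: 9.55
eef_pos: [0.6016, 0.3563, 0.1443]
eef_rot: [0.005, -0.021, 1.0, 0.002]
wrist_force: [0.5, 1.1, 1.8]
opening: 0.562
((657.3756103515625, 1.5107383728027344), (115.58673858642578, 36.94294738769531), 78.25724792480469)
((667.8497314453125, -174.6488800048828), (44.39336013793945, 122.5910415649414), 89.21308898925781)
t9.7 tcp [0.5991 0.3552 0.1393] x [-0.999 -0.041 -0.003] y [-0.041  0.999  0.001] z [ 0.003  0.001 -1.   ] F [-0.5  0.4 -1. ] op 0.565 q [ 0.37  0.52  1.35 -0.    1.27 -1.25]
rot [3.3000e-03 1.2000e-03 1.7866e+00] d_cm [-33.76  11.93   1.93] head -10.0
rot [-1.200e-03  3.100e-03 -1.355e+00] d_cm [ 33.76 -11.93   1.93] head 170.0
```

View pics/s6.png

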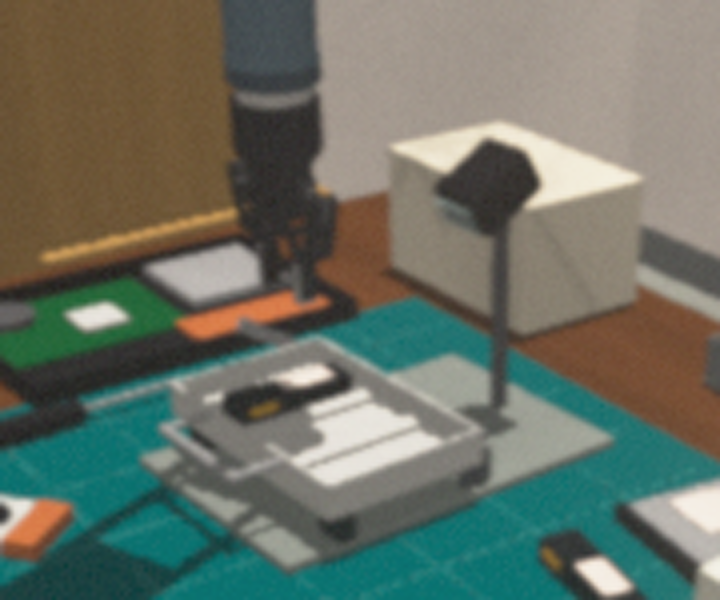

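```bash
python3 -m inch '[{"delta_pos":[0,0,0],"rotation":[0,0,0.149]},{"delta_pos":[0,0,0],"rotation":[0,0,0.149]},{"delta_pos":[0,0,0],"rotation":[0,0,0.149]},{"delta_pos":[0,0,0],"rotation":[0,0,0.149]},{"delta_pos":[0,0,0],"rotation":[0,0,0.149]},{"delta_pos":[0,0,0],"rotation":[0,0,0.149]},{"delta_pos":[0,0,0],"rotation":[0,0,0.149]},{"delta_pos":[0,0,0],"rotation":[0,0,0.149]},{"delta_pos":[0,0,0],"rotation":[0,0,0.149]},{"delta_pos":[0,0,0],"rotation":[0,0,0.149]}]' 5.2
python3 -m inch '[{"delta_pos":[0,0,0],"rotation":[0,0,0.149]},{"delta_pos":[0,0,0],"rotation":[0,0,0.149]},{"delta_pos":[-3,1,0],"rotation":[0,0,0]},{"delta_pos":[-4,1.4,0],"rotation":[0,0,0]},{"delta_pos":[-4,1.4,0],"rotation":[0,0,0]},{"delta_pos":[-4,1.4,0],"rotation":[0,0,0]},{"delta_pos":[-4,1.4,0],"rotation":[0,0,0]},{"delta_pos":[-4,1.4,0],"rotation":[0,0,0]},{"delta_pos":[-4,1.4,0],"rotation":[0,0,0]},{"delta_pos":[-4,1.4,0],"rotation":[0,0,0]}]'
python3 -m inch '[{"delta_pos":[-2.7,1.1,2],"rotation":[0,0,0]},{"delta_pos":[0,0,0],"rotation":[0,0,0]},{"delta_pos":[0,0,0],"rotation":[0,0,0]}]'
python3 -c "
from h import *
c=cam('side'); save(c,'s7',(180,80,380,250),4)
to([.6573,.0015,.003],-11)"
```

```text
time_s: 10.65
eef_pos: [0.5973, 0.3545, 0.1355]
eef_rot: [-0.001, 0.665, 0.747, -0.001]
wrist_force: [-1.2, 0.0, -0.4]
opening: 0.609
time_s: 11.65
eef_pos: [0.6494, 0.0292, 0.1358]
eef_rot: [-0.001, 0.767, 0.642, -0.001]
wrist_force: [0.2, -0.2, -0.6]
opening: 0.609
time_s: 11.95
eef_pos: [0.6551, 0.0018, 0.1153]
eef_rot: [-0.002, 0.767, 0.642, -0.001]
wrist_force: [-0.1, 0.0, -0.2]
opening: 0.605
t12.0 tcp [0.6555 0.0027 0.1161] x [0.175 0.984 0.   ] y [ 0.984 -0.175 -0.002] z [-0.002  0.001 -1.   ] F [0.8 0.2 0.3] op 0.610 q [-0.18  0.47  1.48  0.    1.2  -0.  ]
rot [-0.0025 -0.0004  0.0156] d_cm [-0.09  0.2  11.31] head -11.0
rot [ 7.000e-04 -3.900e-03 -3.126e+00] d_cm [ 0.09 -0.2  11.31] head 169.0
```

View pics/s7.png

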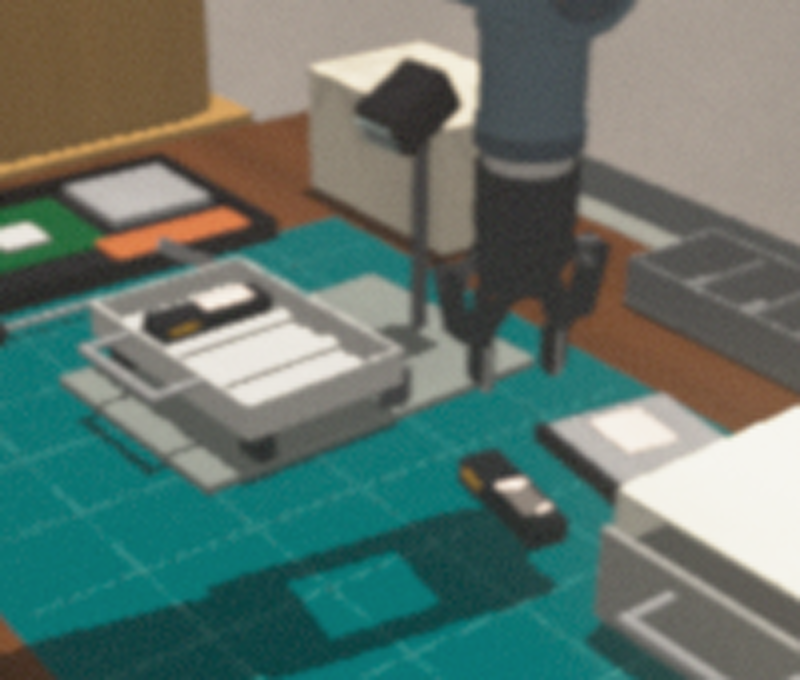

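Pack 1 lies flat in its groove and pack 2 has not moved. Descending and gripping.

```bash
python3 -m inch '[{"delta_pos":[0,0.2,2.5],"rotation":[0,0,0.015]},{"delta_pos":[0,0,2.5],"rotation":[0,0,0]},{"delta_pos":[0,0,2],"rotation":[0,0,0]},{"delta_pos":[0,0,1.5],"rotation":[0,0,0]},{"delta_pos":[0,0,1.2],"rotation":[0,0,0]},{"delta_pos":[0,0,0.8],"rotation":[0,0,0]},{"delta_pos":[0,0,0.7],"rotation":[0,0,0]},{"delta_pos":[0,0,0],"rotation":[0,0,0]},{"delta_pos":[0,0,0],"rotation":[0,0,0]}]'
python3 -m inch '[{"delta_pos":[0,0,0],"rotation":[0,0,0]},{"delta_pos":[0,0,0],"rotation":[0,0,0]},{"delta_pos":[0,0,0],"rotation":[0,0,0]},{"delta_pos":[0,0,0],"rotation":[0,0,0]},{"delta_pos":[0,0,0],"rotation":[0,0,0]}]' 2.5
python3 -m inch '[{"delta_pos":[0,0,-1],"rotation":[0,0,0]},{"delta_pos":[0,0,-3],"rotation":[0,0,0]},{"delta_pos":[0,0,-4],"rotation":[0,0,0]},{"delta_pos":[0,0,-4],"rotation":[0,0,0]},{"delta_pos":[0,0,-1.5],"rotation":[0,0,0]},{"delta_pos":[0,0,0],"rotation":[0,0,0]}]'
python3 -c "
from h import *
c=cam('side'); save(c,'s8',(180,80,380,250),4)
to([.6034,.2142,.14],92.4)"
```

```text
time_s: 12.9
eef_pos: [0.6588, 0.0018, 0.0058]
eef_rot: [0.0, 0.771, 0.636, 0.0]
wrist_force: [0.8, 0.3, 0.5]
opening: 0.606
time_s: 13.4
eef_pos: [0.6594, 0.0017, 0.0065]
eef_rot: [0.001, 0.771, 0.636, 0.001]
wrist_force: [0.6, -0.1, 6.9]
opening: 0.4
time_s: 14.0
eef_pos: [0.66, 0.0017, 0.1432]
eef_rot: [0.002, 0.771, 0.636, 0.002]
wrist_force: [0.3, 0.2, -1.9]
opening: 0.406
t14.1 tcp [0.6584 0.0019 0.1404] x [0.19  0.982 0.   ] y [ 0.982 -0.19   0.001] z [ 0.001 -0.    -1.   ] F [ 0.4 -0.8 -3.2] op 0.402 q [-0.18  0.45  1.46  0.    1.24  0.01]
rot [ 6.0000e-04  7.0000e-04 -1.8037e+00] d_cm [ 4.61 21.44  0.04] head 92.4
rot [ 7.0000e-04 -6.0000e-04  1.3379e+00] d_cm [ -4.61 -21.44   0.04] head 272.4
```

View pics/s8.png

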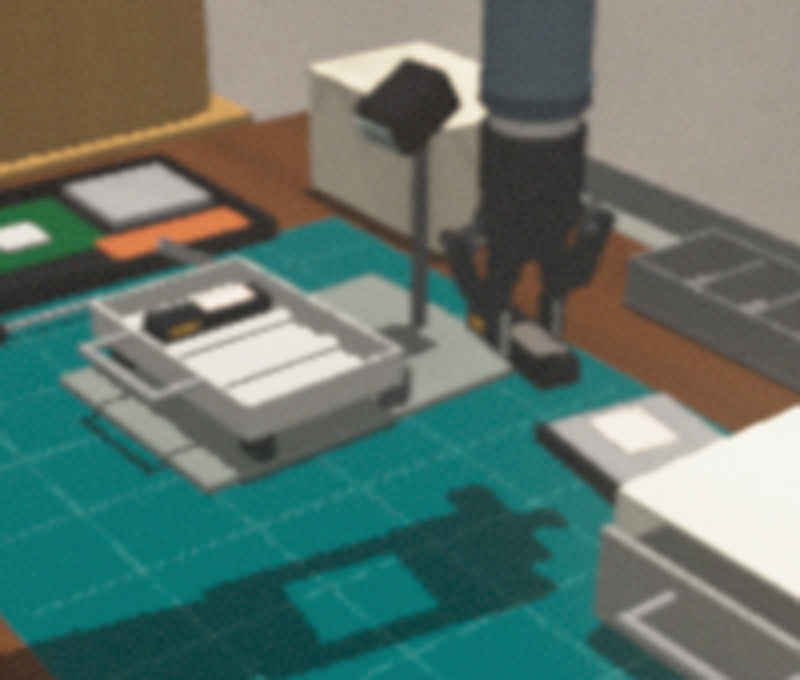

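```bash
python3 -m inch '[{"delta_pos":[0,0,0],"rotation":[0,0,-0.15]},{"delta_pos":[0,0,0],"rotation":[0,0,-0.15]},{"delta_pos":[0,0,0],"rotation":[0,0,-0.15]},{"delta_pos":[0,0,0],"rotation":[0,0,-0.15]},{"delta_pos":[0,0,0],"rotation":[0,0,-0.15]},{"delta_pos":[0,0,0],"rotation":[0,0,-0.15]},{"delta_pos":[0,0,0],"rotation":[0,0,-0.15]},{"delta_pos":[0,0,0],"rotation":[0,0,-0.15]},{"delta_pos":[0,0,0],"rotation":[0,0,-0.15]},{"delta_pos":[0,0,0],"rotation":[0,0,-0.15]}]'
python3 -m inch '[{"delta_pos":[0,0,0],"rotation":[0,0,-0.15]},{"delta_pos":[0,0,0],"rotation":[0,0,-0.15]},{"delta_pos":[0.6,3,0],"rotation":[0,0,0]},{"delta_pos":[0.8,3.5,0],"rotation":[0,0,0]},{"delta_pos":[0.8,3.5,0],"rotation":[0,0,0]},{"delta_pos":[0.8,3.5,0],"rotation":[0,0,0]},{"delta_pos":[0.8,3.5,0],"rotation":[0,0,0]},{"delta_pos":[0.5,2.5,0],"rotation":[0,0,0]},{"delta_pos":[0.3,1.9,0],"rotation":[0,0,0]},{"delta_pos":[0,0,0],"rotation":[0,0,0]}]'
python3 -c "
from h import *
to([.6034,.2142,.05],92.4)
c=cam('side'); save(c,'s9',(180,80,380,250),4)
"
```

```text
time_s: 15.05
eef_pos: [0.6562, 0.0022, 0.1361]
eef_rot: [-0.003, 0.127, 0.992, 0.0]
wrist_force: [0.2, 0.4, -1.5]
opening: 0.404
time_s: 16.05
eef_pos: [0.6012, 0.2163, 0.1365]
eef_rot: [-0.003, -0.021, 1.0, -0.0]
wrist_force: [0.1, 0.8, -1.2]
opening: 0.407
t16.1 tcp [0.6012 0.2163 0.1365] x [-0.999 -0.041  0.006] y [-0.041  0.999  0.   ] z [-0.006 -0.    -1.   ] F [ 0.1  0.8 -1.2] op 0.407 q [ 0.16  0.42  1.51  0.    1.22 -1.45]
rot [ 0.0001 -0.0061 -0.0005] d_cm [-0.21 -0.22  8.65] head 92.4
rot [-9.600e-03 -1.000e-04  3.141e+00] d_cm [0.21 0.22 8.65] head 272.4
```

View pics/s9.png

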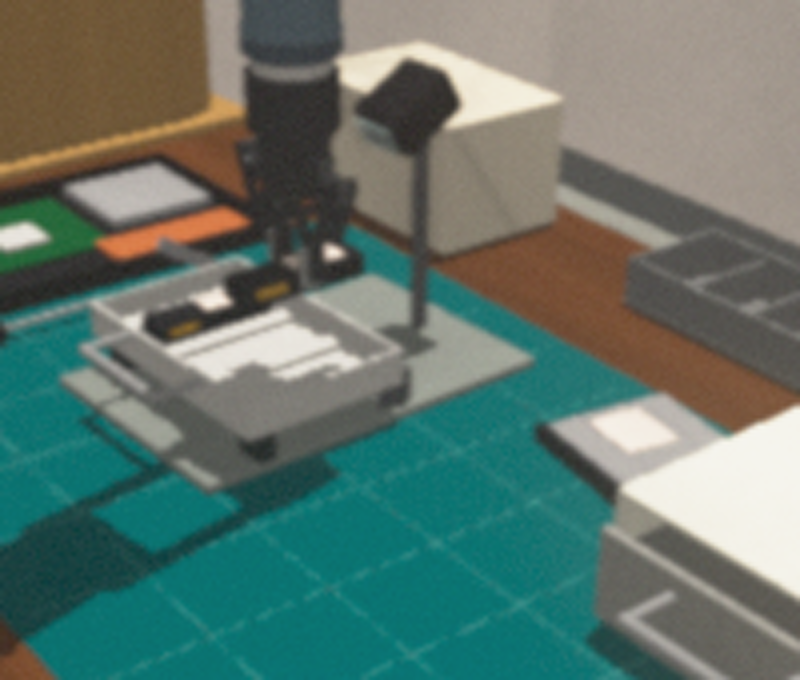

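```bash
python3 -m inch '[{"delta_pos":[-0.1,-0.2,2],"rotation":[0,-0.006,0]},{"delta_pos":[-0.1,0,2],"rotation":[0,0,0]},{"delta_pos":[0,0,1.8],"rotation":[0,0,0]},{"delta_pos":[0,0,1.2],"rotation":[0,0,0]},{"delta_pos":[0,0,0.8],"rotation":[0,0,0]},{"delta_pos":[0,0,0.5],"rotation":[0,0,0]},{"delta_pos":[0,0,0],"rotation":[0,0,0]},{"delta_pos":[0,0,0],"rotation":[0,0,0]}]'
python3 -c "
from h import *
to([.6034,.2142,.0495],92.4)
"
```

```text
time_s: 16.9
eef_pos: [0.6073, 0.2121, 0.058]
eef_rot: [0.004, -0.019, 1.0, 0.0]
wrist_force: [0.6, -0.2, -1.7]
opening: 0.41
t16.9 tcp [0.6073 0.2121 0.058 ] x [-0.999 -0.038 -0.007] y [-0.038  0.999  0.   ] z [ 0.007  0.    -1.   ] F [ 0.6 -0.2 -1.7] op 0.410 q [ 0.15  0.52  1.54 -0.    1.07 -1.46]
rot [ 0.      0.0071 -0.0037] d_cm [0.38 0.23 0.85] head 92.4
rot [ 1.1100e-02 -1.0000e-04  3.1379e+00] d_cm [-0.38 -0.23  0.85] head 272.4
```

```bash
python3 -m inch '[{"delta_pos":[0.3,0.2,0.3],"rotation":[0,0.006,-0.003]},{"delta_pos":[0,0,0.3],"rotation":[0,0,0]},{"delta_pos":[0,0,0],"rotation":[0,0,0]},{"delta_pos":[0,0,0],"rotation":[0,0,0]}]'
python3 -c "
from h import *
to([.6034,.2142,.0495],92.4)
"
```

```text
time_s: 17.3
eef_pos: [0.6036, 0.214, 0.0513]
eef_rot: [-0.0, -0.021, 1.0, -0.0]
wrist_force: [0.3, -0.6, -2.1]
opening: 0.408
t17.3 tcp [0.6036 0.214  0.0513] x [-0.999 -0.041  0.   ] y [-0.041  0.999 -0.   ] z [-0. -0. -1.] F [ 0.3 -0.6 -2.1] op 0.408 q [ 0.16  0.52  1.55 -0.    1.07 -1.46]
rot [-0.0001 -0.     -0.0005] d_cm [0.02 0.02 0.18] head 92.4
rot [-0.0000e+00  1.0000e-04  3.1411e+00] d_cm [-0.02 -0.02  0.18] head 272.4
```

```bash
python3 -m inch '[{"delta_pos":[0,0,0.1],"rotation":[0,0,0]},{"delta_pos":[0,0,0.1],"rotation":[0,0,0]},{"delta_pos":[0,0,0],"rotation":[0,0,0]}]'
python3 -m inch '[{"delta_pos":[0,0,0],"rotation":[0,0,0]},{"delta_pos":[0,0,0],"rotation":[0,0,0]},{"delta_pos":[0,0,0],"rotation":[0,0,0]},{"delta_pos":[0,0,0],"rotation":[0,0,0]}]' 4.8
python3 -m inch '[{"delta_pos":[0,0,-1],"rotation":[0,0,0]},{"delta_pos":[0,0,-2],"rotation":[0,0,0]},{"delta_pos":[0,0,-3],"rotation":[0,0,0]},{"delta_pos":[0,0,-3],"rotation":[0,0,0]},{"delta_pos":[0,0,0],"rotation":[0,0,0]}]' 
python3 -c "
from h import *
to([.4655,.2778,.14],2.4)"
```

```text
time_s: 17.6
eef_pos: [0.6036, 0.2139, 0.0491]
eef_rot: [-0.0, -0.021, 1.0, -0.0]
wrist_force: [1.3, 0.3, -1.7]
opening: 0.405
time_s: 18.0
eef_pos: [0.6039, 0.214, 0.0495]
eef_rot: [0.0, -0.021, 1.0, 0.0]
wrist_force: [-0.1, 0.3, 0.6]
opening: 0.563
time_s: 18.5
eef_pos: [0.6072, 0.2146, 0.1457]
eef_rot: [0.005, -0.021, 1.0, 0.001]
wrist_force: [0.5, -0.5, 0.3]
opening: 0.563
t18.5 tcp [0.6072 0.2146 0.1457] x [-0.999 -0.041 -0.01 ] y [-0.041  0.999  0.001] z [ 0.01   0.002 -1.   ] F [ 0.5 -0.5  0.3] op 0.563 q [ 0.16  0.41  1.5  -0.    1.22 -1.46]
rot [0.0086 0.0069 1.5703] d_cm [  6.9  -13.89   0.57] head 2.4
rot [-0.0069  0.0086 -1.5713] d_cm [-6.9  13.89  0.57] head 182.4
```

```bash
python3 -m inch '[{"delta_pos":[0,0,0],"rotation":[0,0,0.15]},{"delta_pos":[0,0,0],"rotation":[0,0,0.15]},{"delta_pos":[0,0,0],"rotation":[0,0,0.15]},{"delta_pos":[0,0,0],"rotation":[0,0,0.15]},{"delta_pos":[0,0,0],"rotation":[0,0,0.15]},{"delta_pos":[0,0,0],"rotation":[0,0,0.15]},{"delta_pos":[0,0,0],"rotation":[0,0,0.15]},{"delta_pos":[0,0,0],"rotation":[0,0,0.15]},{"delta_pos":[0,0,0],"rotation":[0,0,0.15]},{"delta_pos":[0,0,0],"rotation":[0,0,0.15]}]' 4
python3 -m inch '[{"delta_pos":[0.9,-2.4,0],"rotation":[0,0,0.07]},{"delta_pos":[1.2,-2.5,0],"rotation":[0,0,0]},{"delta_pos":[1.2,-2.5,0],"rotation":[0,0,0]},{"delta_pos":[1.2,-2.5,0],"rotation":[0,0,0]},{"delta_pos":[1.2,-2.5,0],"rotation":[0,0,0]},{"delta_pos":[1.2,-1.4,0],"rotation":[0,0,0]},{"delta_pos":[0,0,0],"rotation":[0,0,0]},{"delta_pos":[0,0,0],"rotation":[0,0,0]}]'
python3 -c "
from h import *
to([.4655,.2778,.045],2.4)
c=cam('side'); save(c,'s10',(160,80,340,210),4)
c=cam('top'); save(c,'t10',(100,90,300,240),4)"
```

```text
time_s: 19.5
eef_pos: [0.6034, 0.2139, 0.1391]
eef_rot: [-0.0, 0.669, 0.744, -0.0]
wrist_force: [0.0, 0.1, -0.1]
opening: 0.471
time_s: 20.3
eef_pos: [0.463, 0.2757, 0.1396]
eef_rot: [0.0, 0.692, 0.722, 0.0]
wrist_force: [-0.1, 0.6, -0.5]
opening: 0.468
t20.3 tcp [0.463  0.2757 0.1396] x [-0.043  0.999 -0.   ] y [0.999 0.043 0.001] z [ 0.001  0.    -1.   ] F [-0.1  0.6 -0.5] op 0.468 q [ 0.32  0.2   1.78 -0.    1.16  0.27]
rot [0.0012 0.     0.001 ] d_cm [0.2  0.26 9.46] head 2.4
rot [-1.0000e-04  1.9000e-03 -3.1406e+00] d_cm [-0.2  -0.26  9.46] head 182.4
```

View pics/s10.png

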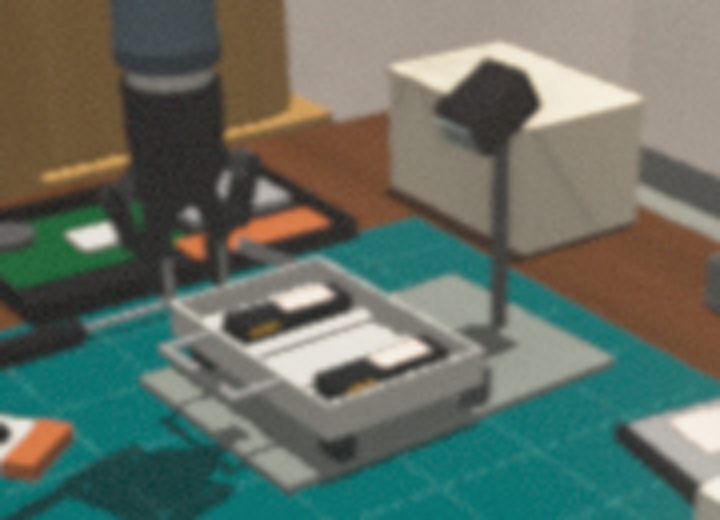

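View pics/t10.png

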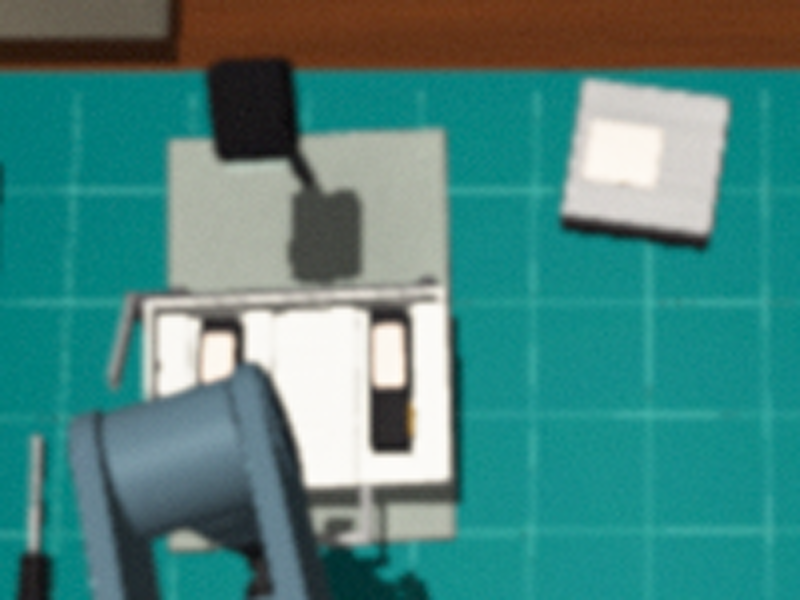

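Both packs lie flat in the outer grooves, at top-zoom (220,380) and (390,380). Next I grip the bar.

```bash
python3 -m inch '[{"delta_pos":[0.2,0.25,2],"rotation":[0,0,0]},{"delta_pos":[0,0,2],"rotation":[0,0,0]},{"delta_pos":[0,0,2],"rotation":[0,0,0]},{"delta_pos":[0,0,1.5],"rotation":[0,0,0]},{"delta_pos":[0,0,1.2],"rotation":[0,0,0]},{"delta_pos":[0,0,0.7],"rotation":[0,0,0]},{"delta_pos":[0,0,0],"rotation":[0,0,0]},{"delta_pos":[0,0,0],"rotation":[0,0,0]}]'
python3 -m inch '[{"delta_pos":[0,0,0],"rotation":[0,0,0]},{"delta_pos":[0,0,0],"rotation":[0,0,0]},{"delta_pos":[0,0,0],"rotation":[0,0,0]},{"delta_pos":[0,0,0],"rotation":[0,0,0]},{"delta_pos":[0,0,0],"rotation":[0,0,0]},{"delta_pos":[0,0,0],"rotation":[0,0,0]}]' 0
python3 -c "
from h import *
st()
c=cam('side'); save(c,'s11',(160,80,340,210),4)
"
```

```text
time_s: 21.2
eef_pos: [0.4653, 0.2776, 0.0457]
eef_rot: [0.0, 0.692, 0.722, 0.0]
wrist_force: [0.0, -0.2, -0.1]
opening: 0.471
time_s: 21.8
eef_pos: [0.4646, 0.2777, 0.0461]
eef_rot: [-0.0, 0.692, 0.722, -0.0]
wrist_force: [-3.7, -0.4, 5.5]
opening: 0.089
t21.8 tcp [0.4646 0.2777 0.0461] x [-0.042  0.999  0.   ] y [ 0.999  0.042 -0.   ] z [-0.  0. -1.] F [-3.7 -0.4  5.5] op 0.089 q [0.32 0.35 1.82 0.   0.97 0.28]
```

View pics/s11.png

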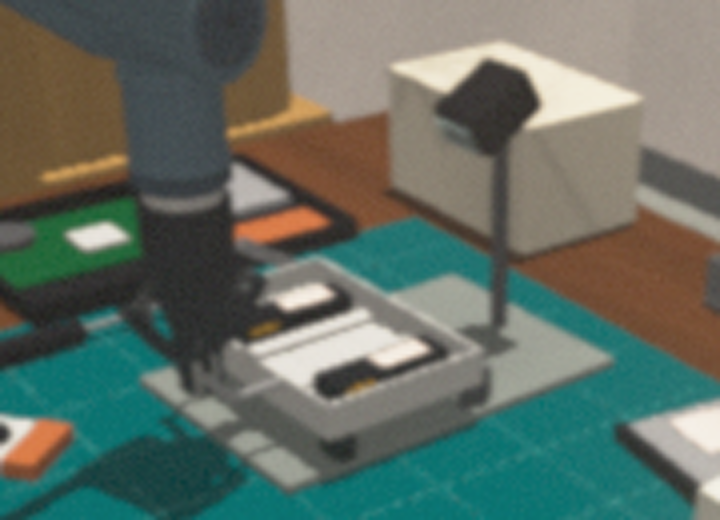

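```bash
python3 -c "
import numpy as np
r=21.435;a0=np.arctan2(24,213)
t=np.radians([0,1,2.5,4.5,6.5,8.5,10.5,12.5,14.5,16.5,18.5,20.5,22.5,24.5,26.5,28.5,30.5,32.5,34,35])
x=-r*np.cos(a0+t);z=r*np.sin(a0+t)
for d in zip(np.diff(x).round(2),-np.diff(z).round(2)):print(d)
print(x-x[0],z-z[0])"
```

```text
(np.float64(0.05), np.float64(-0.37))
(np.float64(0.08), np.float64(-0.56))
(np.float64(0.13), np.float64(-0.74))
(np.float64(0.15), np.float64(-0.73))
(np.float64(0.18), np.float64(-0.73))
(np.float64(0.21), np.float64(-0.72))
(np.float64(0.23), np.float64(-0.71))
(np.float64(0.26), np.float64(-0.7))
(np.float64(0.28), np.float64(-0.69))
(np.float64(0.3), np.float64(-0.68))
(np.float64(0.33), np.float64(-0.67))
(np.float64(0.35), np.float64(-0.66))
(np.float64(0.37), np.float64(-0.65))
(np.float64(0.4), np.float64(-0.63))
(np.float64(0.42), np.float64(-0.62))
(np.float64(0.44), np.float64(-0.61))
(np.float64(0.46), np.float64(-0.59))
(np.float64(0.36), np.float64(-0.43))
(np.float64(0.25), np.float64(-0.28))
[0.         0.04513032 0.12496066 0.25396517 0.40861129 0.58871061
 0.7940437  1.02436041 1.27938011 1.55879212 1.86225601 2.18940206
 2.53983169 2.91311796 3.30880607 3.72641393 4.16543277 4.6253277
 4.9836127  5.22869739] [ 0.          0.37137445  0.92681799  1.66379704  2.39582496  3.12200987
  3.84146704  4.5533199   5.2567012   5.95075395  6.63463256  7.30750384
  7.96854798  8.61695962  9.25194877  9.87274178 10.47858231 11.06873225
 11.50061447 11.78326129]
```

```bash
python3 -m inch '[{"delta_pos":[0,0.05,-0.37],"rotation":[0,0,0]},{"delta_pos":[0,0.08,-0.56],"rotation":[0,0,0]},{"delta_pos":[0,0.13,-0.74],"rotation":[0,0,0]},{"delta_pos":[0,0.15,-0.73],"rotation":[0,0,0]},{"delta_pos":[0,0.18,-0.73],"rotation":[0,0,0]},{"delta_pos":[0,0.21,-0.72],"rotation":[0,0,0]},{"delta_pos":[0,0.23,-0.71],"rotation":[0,0,0]},{"delta_pos":[0,0.26,-0.7],"rotation":[0,0,0]},{"delta_pos":[0,0.28,-0.69],"rotation":[0,0,0]},{"delta_pos":[0,0,0],"rotation":[0,0,0]}]'
python3 -c "
from h import *
st()
c=cam('side'); save(c,'s12',(160,80,340,210),4)
"
```

```text
time_s: 22.85
eef_pos: [0.4798, 0.2783, 0.1061]
eef_rot: [-0.001, 0.692, 0.722, -0.001]
wrist_force: [-7.1, 2.1, 1.5]
opening: 0.089
t22.9 tcp [0.4798 0.2783 0.1061] x [-0.042  0.999 -0.   ] y [ 0.999  0.042 -0.002] z [-0.002 -0.    -1.   ] F [-7.1  2.1  1.5] op 0.089 q [0.31 0.28 1.76 0.   1.1  0.27]
```

View pics/s12.png

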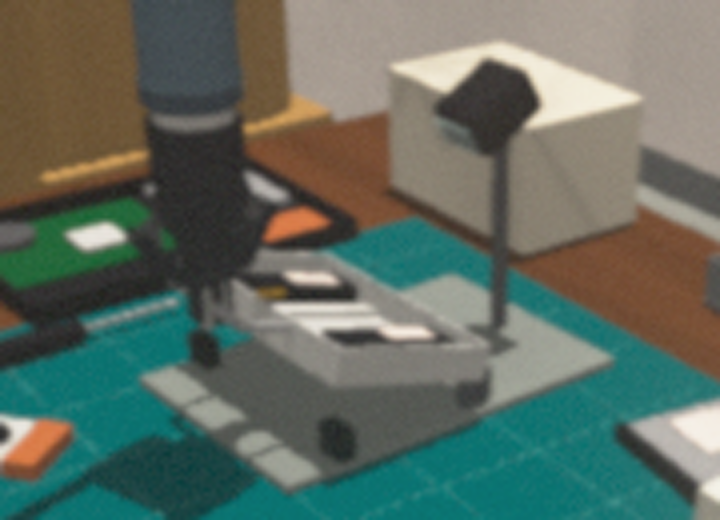

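```bash
python3 -m inch '[{"delta_pos":[0,0.3,-0.68],"rotation":[0,0,0]},{"delta_pos":[0,0.33,-0.67],"rotation":[0,0,0]},{"delta_pos":[0,0.35,-0.66],"rotation":[0,0,0]},{"delta_pos":[0,0.37,-0.65],"rotation":[0,0,0]},{"delta_pos":[0,0.4,-0.63],"rotation":[0,0,0]},{"delta_pos":[0,0.42,-0.62],"rotation":[0,0,0]},{"delta_pos":[0,0.44,-0.61],"rotation":[0,0,0]},{"delta_pos":[0,0.46,-0.59],"rotation":[0,0,0]},{"delta_pos":[0,0,0],"rotation":[0,0,0]}]'
python3 -c "
from h import *
o,m=st()
b=o['eef_pos']+np.array([0,0,.0187]); 
H=np.array([.4646,.2777,0])+.213*np.array([.9991,.0419,0])
dx=(H-b)[:2]@[.9991,.0419]; print(dx,b[2],np.degrees(np.arctan2(b[2]-.04,dx))-6.43, np.hypot(dx,b[2]-.04))
c=cam('side'); save(c,'s13',(160,80,340,210),4)
c=cam('top'); save(c,'t13',(100,90,300,240),4)
"
```

```text
time_s: 23.8
eef_pos: [0.5089, 0.2794, 0.1568]
eef_rot: [-0.002, 0.692, 0.722, -0.002]
wrist_force: [-11.4, 2.4, 2.8]
opening: 0.088
t23.8 tcp [0.5089 0.2794 0.1568] x [-0.042  0.999 -0.001] y [ 0.999  0.042 -0.006] z [-0.006 -0.001 -1.   ] F [-11.4   2.4   2.8] op 0.088 q [0.3  0.27 1.65 0.   1.22 0.25]
0.16861291387194727 0.17549568447649258 32.355017473776826 0.21630856487005304
```

View pics/s13.png

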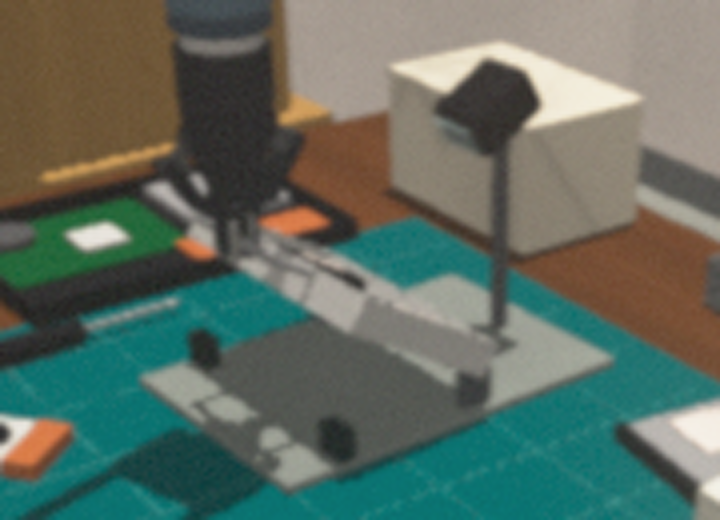

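View pics/t13.png

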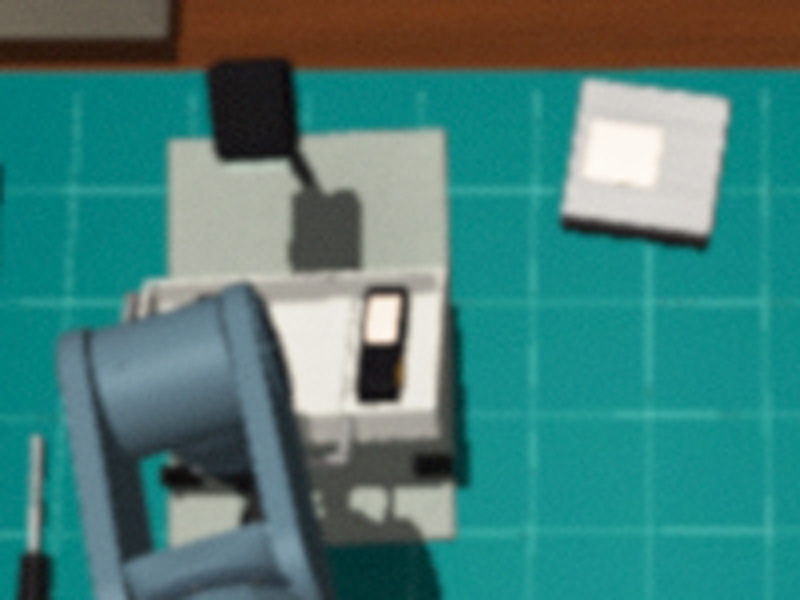

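```bash
python3 -m inch '[{"delta_pos":[0,0.25,-0.34],"rotation":[0,0,0]},{"delta_pos":[0,0.25,-0.34],"rotation":[0,0,0]},{"delta_pos":[0,0,0],"rotation":[0,0,0]},{"delta_pos":[0,0,0],"rotation":[0,0,0]}]'
python3 -c "
from h import *
o,m=st()
b=o['eef_pos']+np.array([0,0,.0187]); 
for x0 in (.4646,.4626):
  H=np.array([x0,.2777,0])+.213*np.array([.9991,.0419,0])
  dx=(H-b)[:2]@[.9991,.0419]; print(dx,b[2],np.degrees(np.arctan2(b[2]-.04,dx))-6.43, np.hypot(dx,b[2]-.04))
c=cam('side'); save(c,'s14',(200,120,300,190),8)
"
```

```text
time_s: 24.3
eef_pos: [0.5141, 0.2797, 0.1635]
eef_rot: [-0.001, 0.692, 0.722, -0.002]
wrist_force: [-10.4, 1.2, 0.8]
opening: 0.089
t24.3 tcp [0.5141 0.2797 0.1635] x [-0.043  0.999 -0.   ] y [ 0.999  0.043 -0.004] z [-0.004 -0.001 -1.   ] F [-10.4   1.2   0.8] op 0.089 q [0.3  0.27 1.64 0.   1.23 0.25]
0.16344728036945974 0.18222989775702567 34.59940661522395 0.21666646550896324
0.16144908036945974 0.18222989775702567 34.948704319680196 0.21516307621922084
```

View pics/s14.png

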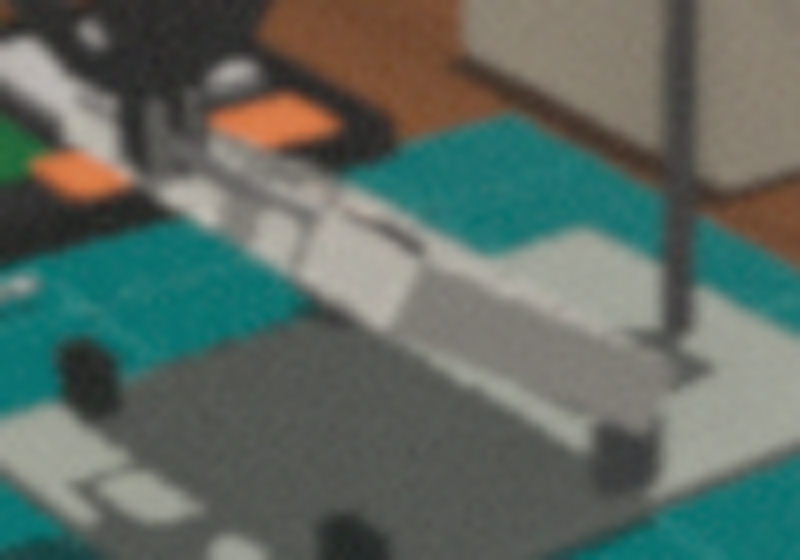

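```bash
python3 - <<'E'
from h import *
c=cam("side")
ex=np.array([.9991,.0419,0]);ey=np.array([-.0419,.9991,0]);ez=np.array([0,0,1.])
H=np.array([.4636,.2777,.04])+.213*ex
for a in (32,35,38):
    t=np.radians(a); 
    for (x,z) in ((-168,30),(-168,0),(-8,30),(-8,0)):
        X=x*np.cos(t)+z*np.sin(t); Z=-x*np.sin(t)+z*np.cos(t)
        p=H+(X*ex-123*ey+Z*ez)/1000
        print(a,x,z,((proj(c,p)-[200,120])*8).round(0))
E
```

```text
32 -168 30 [413. 274.]
32 -168 0 [382. 344.]
32 -8 30 [680. 371.]
32 -8 0 [650. 435.]
35 -168 30 [426. 254.]
35 -168 0 [392. 324.]
35 -8 30 [682. 371.]
35 -8 0 [651. 434.]
38 -168 30 [439. 235.]
38 -168 0 [402. 304.]
38 -8 30 [685. 371.]
38 -8 0 [651. 433.]
```

```bash
python3 -m inch '[{"delta_pos":[0,0.07,-0.08],"rotation":[0,0,0]},{"delta_pos":[0,0,0],"rotation":[0,0,0]},{"delta_pos":[0,0,0],"rotation":[0,0,0]},{"delta_pos":[0,0,0],"rotation":[0,0,0]},{"delta_pos":[0,0,0],"rotation":[0,0,0]},{"delta_pos":[0,0,0],"rotation":[0,0,0]},{"delta_pos":[0,0,0],"rotation":[0,0,0]},{"delta_pos":[0,0,0],"rotation":[0,0,0]},{"delta_pos":[0,0,0],"rotation":[0,0,0]},{"delta_pos":[0,0,0],"rotation":[0,0,0]}]'
for i in 1 2 3; do python3 -m inch '[{"delta_pos":[0,0,0],"rotation":[0,0,0]},{"delta_pos":[0,0,0],"rotation":[0,0,0]},{"delta_pos":[0,0,0],"rotation":[0,0,0]},{"delta_pos":[0,0,0],"rotation":[0,0,0]},{"delta_pos":[0,0,0],"rotation":[0,0,0]},{"delta_pos":[0,0,0],"rotation":[0,0,0]},{"delta_pos":[0,0,0],"rotation":[0,0,0]},{"delta_pos":[0,0,0],"rotation":[0,0,0]},{"delta_pos":[0,0,0],"rotation":[0,0,0]},{"delta_pos":[0,0,0],"rotation":[0,0,0]}]';done
python3 -c "
from h import *
c=cam('side'); save(c,'s15',(200,120,300,190),8)
"
```

```text
time_s: 25.4
eef_pos: [0.5145, 0.2797, 0.164]
eef_rot: [-0.002, 0.692, 0.722, -0.002]
wrist_force: [-11.4, 2.4, -1.2]
opening: 0.091
time_s: 26.4
eef_pos: [0.5145, 0.2797, 0.1639]
eef_rot: [-0.002, 0.692, 0.722, -0.002]
wrist_force: [-10.6, 1.9, -0.9]
opening: 0.09
time_s: 27.4
eef_pos: [0.5144, 0.2797, 0.1639]
eef_rot: [-0.002, 0.692, 0.722, -0.002]
wrist_force: [-10.2, 2.1, -0.8]
opening: 0.088
time_s: 28.4
eef_pos: [0.5144, 0.2797, 0.1639]
eef_rot: [-0.002, 0.692, 0.722, -0.002]
wrist_force: [-10.6, 2.9, -1.0]
opening: 0.093
```

View pics/s15.png

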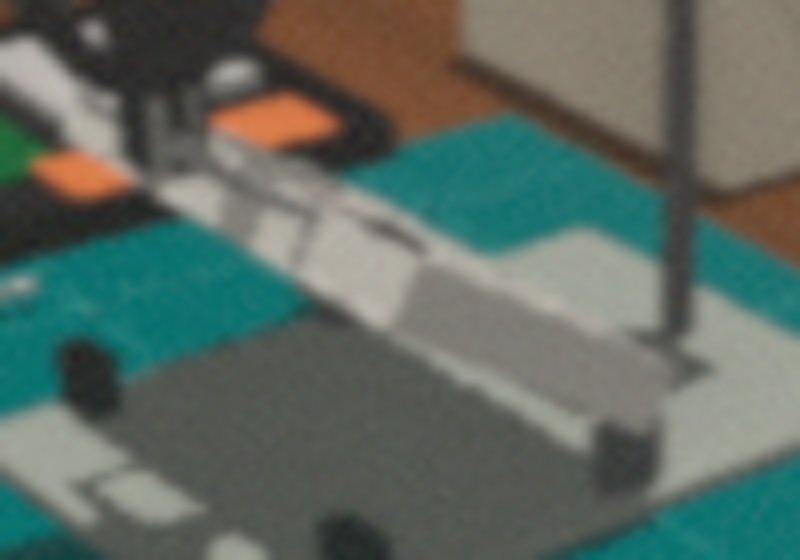

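```bash
python3 - <<'E'
from h import *
c=cam("side")
ex=np.array([.9991,.0419,0]);ey=np.array([-.0419,.9991,0]);ez=np.array([0,0,1.])
H=np.array([.4636,.2777,.04])+.213*ex
for (x,z) in ((-168,30),(-168,0),(-8,30),(-8,0)):
        print(x,z,((proj(c,H+(x*ex-123*ey+z*ez)/1000)-[220,150])*8).round(0))
for x in range(0,220,20):
    p=H+(-x*np.cos(np.radians(35))*ex+x*np.sin(np.radians(35))*ez)/1000+.142*ey
    print(x,proj(c,p).round(1))
im=cv2.imread("pics/s10.png")
cv2.imwrite("pics/s16.png",cv2.resize(im[280:480,240:520],None,fx=2,fy=2))
c2=c; save(c2,"s17",(170,110,270,180),8)
E
```

```text
-168 30 [176. 257.]
-168 0 [179. 323.]
-8 30 [488. 142.]
-8 0 [488. 205.]
0 [239.  149.6]
20 [235.3 148. ]
40 [231.5 146.3]
60 [227.6 144.6]
80 [223.7 142.8]
100 [219.7 141. ]
120 [215.6 139.2]
140 [211.4 137.4]
160 [207.1 135.5]
180 [202.7 133.5]
200 [198.3 131.6]
```

View pics/s16.png

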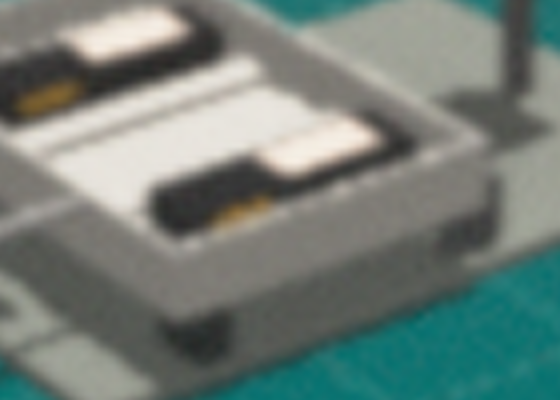

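View pics/s17.png

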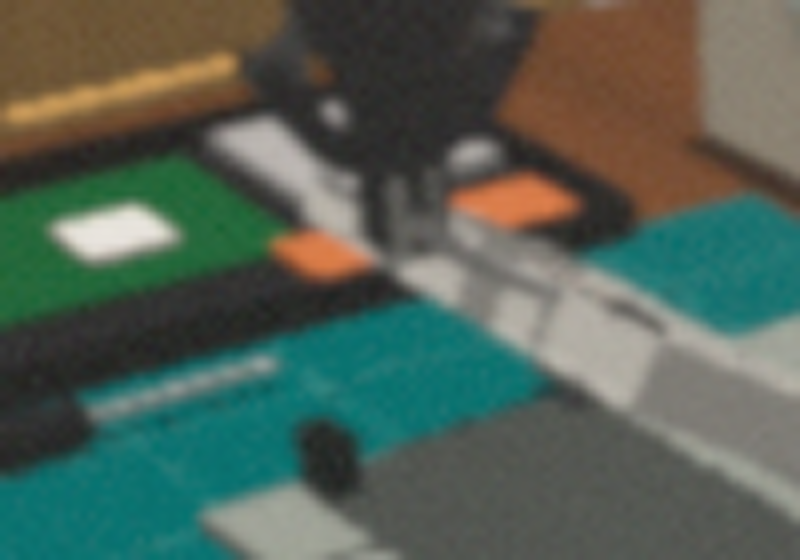

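```bash
python3 -m inch '[{"delta_pos":[0,0.14,-0.17],"rotation":[0,0,0]},{"delta_pos":[0,0,0],"rotation":[0,0,0]},{"delta_pos":[0,0,0],"rotation":[0,0,0]},{"delta_pos":[0,0,0],"rotation":[0,0,0]},{"delta_pos":[0,0,0],"rotation":[0,0,0]},{"delta_pos":[0,0,0],"rotation":[0,0,0]},{"delta_pos":[0,0,0],"rotation":[0,0,0]},{"delta_pos":[0,0,0],"rotation":[0,0,0]},{"delta_pos":[0,0,0],"rotation":[0,0,0]},{"delta_pos":[0,0,0],"rotation":[0,0,0]}]'
for i in 1 2 3; do python3 -m inch '[{"delta_pos":[0,0,0],"rotation":[0,0,0]},{"delta_pos":[0,0,0],"rotation":[0,0,0]},{"delta_pos":[0,0,0],"rotation":[0,0,0]},{"delta_pos":[0,0,0],"rotation":[0,0,0]},{"delta_pos":[0,0,0],"rotation":[0,0,0]},{"delta_pos":[0,0,0],"rotation":[0,0,0]},{"delta_pos":[0,0,0],"rotation":[0,0,0]},{"delta_pos":[0,0,0],"rotation":[0,0,0]},{"delta_pos":[0,0,0],"rotation":[0,0,0]},{"delta_pos":[0,0,0],"rotation":[0,0,0]}]';done
python3 -c "
from h import *
c=cam('side'); save(c,'s18',(220,130,290,180),10)
ex=np.array([.9991,.0419,0]);ey=np.array([-.0419,.9991,0]);ez=np.array([0,0,1.])
H=np.array([.4636,.2777,.04])+.213*ex
for a in (34,35,36):
    t=np.radians(a); 
    for (x,z) in ((-168,30),(-168,0)):
        X=x*np.cos(t)+z*np.sin(t); Z=-x*np.sin(t)+z*np.cos(t)
        print(a,z,((proj(c,H+(X*ex-123*ey+Z*ez)/1000)-[220,130.3])*10).round(0))
"
```

```text
time_s: 29.5
eef_pos: [0.5159, 0.2798, 0.1656]
eef_rot: [-0.002, 0.692, 0.722, -0.002]
wrist_force: [-9.9, 3.0, -1.3]
opening: 0.089
time_s: 30.5
eef_pos: [0.5159, 0.2797, 0.1656]
eef_rot: [-0.002, 0.692, 0.722, -0.002]
wrist_force: [-11.0, 2.4, -0.9]
opening: 0.089
time_s: 31.5
eef_pos: [0.5159, 0.2798, 0.1656]
eef_rot: [-0.002, 0.692, 0.722, -0.002]
wrist_force: [-9.3, 3.0, -1.1]
opening: 0.086
time_s: 32.5
eef_pos: [0.5159, 0.2797, 0.1656]
eef_rot: [-0.002, 0.692, 0.722, -0.002]
wrist_force: [-11.1, 2.8, -0.6]
opening: 0.088
34 30 [327. 223.]
34 0 [286. 310.]
35 30 [332. 215.]
35 0 [290. 302.]
36 30 [337. 207.]
36 0 [294. 294.]
```

View pics/s18.png

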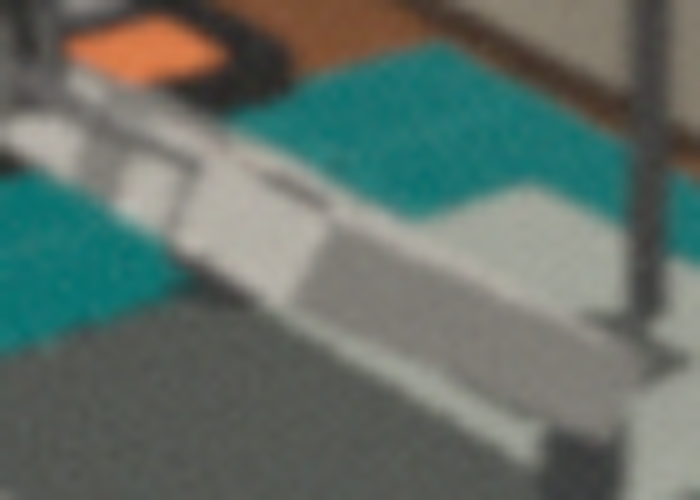

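The corner, at zoom (333,213)/(290,302), matches the prediction for 35°, and the tray was held still for over 3 s. Now I lower it.

```bash
python3 -m inch '[{"delta_pos":[0,-0.25,0.3],"rotation":[0,0,0]},{"delta_pos":[0,-0.42,0.5],"rotation":[0,0,0]},{"delta_pos":[0,-0.46,0.59],"rotation":[0,0,0]},{"delta_pos":[0,-0.44,0.61],"rotation":[0,0,0]},{"delta_pos":[0,-0.42,0.62],"rotation":[0,0,0]},{"delta_pos":[0,-0.4,0.63],"rotation":[0,0,0]},{"delta_pos":[0,-0.37,0.65],"rotation":[0,0,0]},{"delta_pos":[0,-0.35,0.66],"rotation":[0,0,0]},{"delta_pos":[0,-0.33,0.67],"rotation":[0,0,0]},{"delta_pos":[0,-0.3,0.68],"rotation":[0,0,0]}]'
python3 -m inch '[{"delta_pos":[0,-0.28,0.69],"rotation":[0,0,0]},{"delta_pos":[0,-0.26,0.7],"rotation":[0,0,0]},{"delta_pos":[0,-0.23,0.71],"rotation":[0,0,0]},{"delta_pos":[0,-0.21,0.72],"rotation":[0,0,0]},{"delta_pos":[0,-0.18,0.73],"rotation":[0,0,0]},{"delta_pos":[0,-0.15,0.73],"rotation":[0,0,0]},{"delta_pos":[0,-0.13,0.74],"rotation":[0,0,0]},{"delta_pos":[0,-0.05,0.4],"rotation":[0,0,0]},{"delta_pos":[0,0,0],"rotation":[0,0,0]},{"delta_pos":[0,0,0],"rotation":[0,0,0]}]'
python3 -c "
from h import *
st()"
```

```text
time_s: 33.55
eef_pos: [0.481, 0.2784, 0.1088]
eef_rot: [0.0, 0.692, 0.722, 0.0]
wrist_force: [-10.1, 0.5, 8.4]
opening: 0.093
time_s: 34.55
eef_pos: [0.4654, 0.2777, 0.0528]
eef_rot: [-0.0, 0.692, 0.722, -0.001]
wrist_force: [-6.3, 2.9, -1.9]
opening: 0.09
t34.5 tcp [0.4654 0.2777 0.0528] x [-0.042  0.999 -0.   ] y [ 0.999  0.042 -0.001] z [-0.001 -0.    -1.   ] F [-6.3  2.9 -1.9] op 0.090 q [0.32 0.34 1.81 0.   0.99 0.28]
```

```bash
python3 -m inch '[{"delta_pos":[0,-0.08,0.3],"rotation":[0,0,0]},{"delta_pos":[0,-0.04,0.25],"rotation":[0,0,0]},{"delta_pos":[0,0,0.15],"rotation":[0,0,0]},{"delta_pos":[0,0,0],"rotation":[0,0,0]},{"delta_pos":[0,0,0],"rotation":[0,0,0]}]'
python3 -m inch '[{"delta_pos":[0,0,0.1],"rotation":[0,0,0]},{"delta_pos":[0,0,0],"rotation":[0,0,0]},{"delta_pos":[0,0,0],"rotation":[0,0,0]}]'
```

```text
time_s: 35.05
eef_pos: [0.4647, 0.2777, 0.0466]
eef_rot: [-0.0, 0.692, 0.722, -0.0]
wrist_force: [-8.7, 2.2, 4.0]
opening: 0.091
time_s: 35.35
eef_pos: [0.4648, 0.2777, 0.0466]
eef_rot: [0.0, 0.692, 0.722, -0.0]
wrist_force: [-12.4, -0.9, 12.8]
opening: 0.088
```

```bash
python3 -m inch '[{"delta_pos":[0,0,0.1],"rotation":[0,0,0]},{"delta_pos":[0,0,0],"rotation":[0,0,0]},{"delta_pos":[0,0,0],"rotation":[0,0,0]}]'
python3 -m inch '[{"delta_pos":[0,0,-0.15],"rotation":[0,0,0]},{"delta_pos":[0,0,0],"rotation":[0,0,0]},{"delta_pos":[0,0,0],"rotation":[0,0,0]}]'
python3 -m inch '[{"delta_pos":[0,0,0],"rotation":[0,0,0]},{"delta_pos":[0,0,0],"rotation":[0,0,0]},{"delta_pos":[0,0,0],"rotation":[0,0,0]},{"delta_pos":[0,0,0],"rotation":[0,0,0]},{"delta_pos":[0,0,0],"rotation":[0,0,0]}]' 4
python3 -m inch '[{"delta_pos":[0,0,-1],"rotation":[0,0,0]},{"delta_pos":[0,0,-3],"rotation":[0,0,0]},{"delta_pos":[0,0,-4],"rotation":[0,0,0]},{"delta_pos":[0,0,-4],"rotation":[0,0,0]},{"delta_pos":[0,0,0],"rotation":[0,0,0]}]'
python3 -c "
from h import *
c=cam('side'); save(c,'s19',(160,80,340,210),4); save(c,'s19b',(220,150,290,200),8)
to([.56,-.283,.16],1)"
```

```text
time_s: 35.65
eef_pos: [0.4647, 0.2777, 0.046]
eef_rot: [-0.0, 0.692, 0.722, -0.0]
wrist_force: [-14.2, -0.1, 17.6]
opening: 0.089
time_s: 35.95
eef_pos: [0.4646, 0.2777, 0.0462]
eef_rot: [-0.0, 0.692, 0.722, -0.0]
wrist_force: [-8.6, 1.8, 4.8]
opening: 0.088
time_s: 36.45
eef_pos: [0.4652, 0.2774, 0.0446]
eef_rot: [0.0, 0.692, 0.722, 0.0]
wrist_force: [0.1, -0.1, -0.3]
opening: 0.466
time_s: 36.95
eef_pos: [0.4688, 0.2789, 0.1715]
eef_rot: [0.003, 0.692, 0.722, 0.005]
wrist_force: [0.3, 0.8, -0.1]
opening: 0.469
t37.0 tcp [0.4672 0.2783 0.1686] x [-0.042  0.999  0.002] y [0.999 0.042 0.007] z [ 0.007  0.002 -1.   ] F [-0.5  0.8 -0.8] op 0.471 q [ 0.32  0.17  1.75 -0.    1.21  0.28]
rot [ 0.0074 -0.0021  0.0247] d_cm [-56.29   8.3    0.86] head 1.0
rot [ 0.0033  0.0116 -3.1168] d_cm [56.29 -8.3   0.86] head 181.0
```

View pics/s19.png

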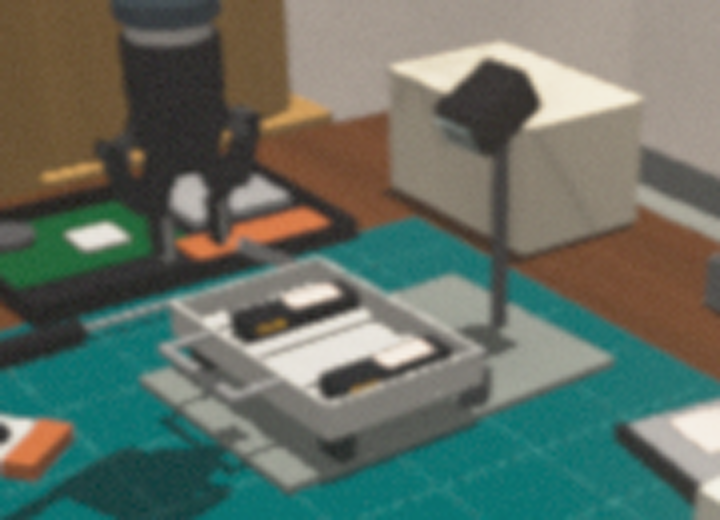

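View pics/s19b.png

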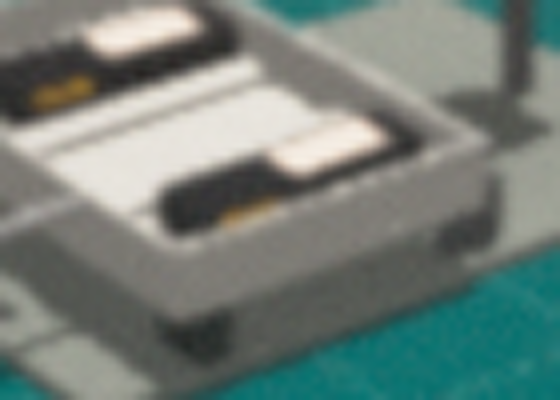

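The tray is level again, at the same pixels as before, with the packs still in it. Next is the drawer.

```bash
python3 -m inch '[{"delta_pos":[-3,0.4,0],"rotation":[0,0,0.025]},{"delta_pos":[-4,0.6,0],"rotation":[0,0,0]},{"delta_pos":[-4.5,0.6,0],"rotation":[0,0,0]},{"delta_pos":[-4.5,0.6,0],"rotation":[0,0,0]},{"delta_pos":[-4.5,0.7,0],"rotation":[0,0,0]},{"delta_pos":[-4.5,0.7,0],"rotation":[0,0,0]},{"delta_pos":[-4.5,0.7,0],"rotation":[0,0,0]},{"delta_pos":[-4.5,0.7,0],"rotation":[0,0,0]},{"delta_pos":[-4.5,0.7,0],"rotation":[0,0,0]},{"delta_pos":[-4.5,0.7,0],"rotation":[0,0,0]}]'
python3 -m inch '[{"delta_pos":[-4.5,0.7,0],"rotation":[0,0,0]},{"delta_pos":[-4.5,0.7,0],"rotation":[0,0,0]},{"delta_pos":[-4.3,0.8,0],"rotation":[0,0,0]},{"delta_pos":[0,0,0],"rotation":[0,0,0]},{"delta_pos":[0,0,0],"rotation":[0,0,0]},{"delta_pos":[0,0,0],"rotation":[0,0,0]}]'
python3 -c "
from h import *
c=cam('side'); save(c,'s20',(280,120,480,290),4)
to([.56,-.283,.0535],1)"
```

```text
time_s: 38.0
eef_pos: [0.5361, -0.1528, 0.1634]
eef_rot: [-0.001, 0.701, 0.713, -0.0]
wrist_force: [0.7, -0.3, 0.2]
opening: 0.468
time_s: 38.6
eef_pos: [0.5604, -0.2824, 0.1634]
eef_rot: [-0.001, 0.701, 0.713, -0.0]
wrist_force: [0.1, -0.5, 0.5]
opening: 0.468
t38.6 tcp [ 0.5607 -0.2821  0.1637] x [-0.018  1.     0.001] y [ 1.     0.018 -0.001] z [-0.001  0.001 -1.   ] F [ 0.2 -0.3 -0.4] op 0.466 q [-0.66  0.36  1.53  0.    1.26 -0.67]
rot [-0.0012 -0.0013  0.0008] d_cm [-0.09 -0.07 11.02] head 1.0
rot [ 2.0000e-03 -1.9000e-03 -3.1408e+00] d_cm [ 0.09  0.07 11.02] head 181.0
```

View pics/s20.png

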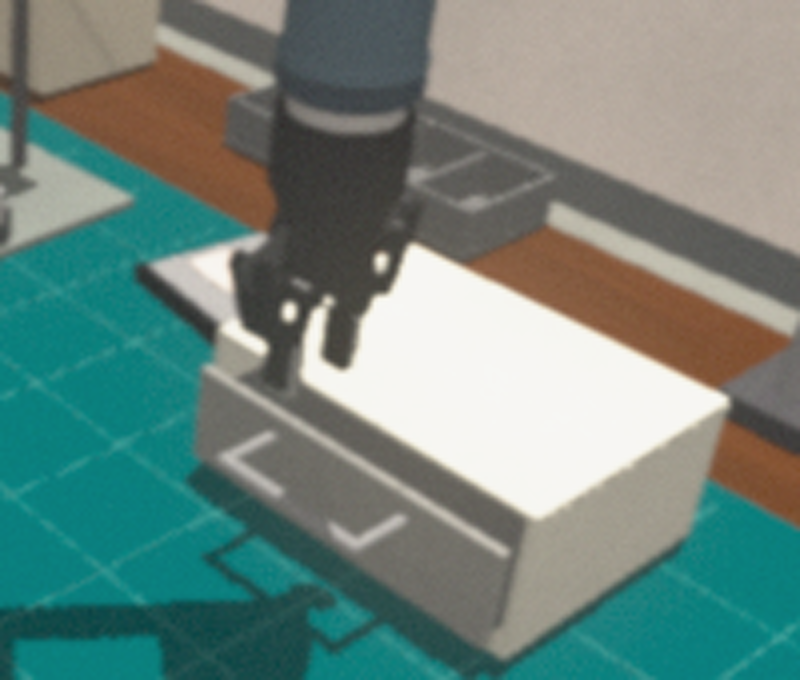

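```bash
python3 -m inch '[{"delta_pos":[-0.1,-0.1,2],"rotation":[0,0,0]},{"delta_pos":[0,0,2.5],"rotation":[0,0,0]},{"delta_pos":[0,0,2.5],"rotation":[0,0,0]},{"delta_pos":[0,0,1.8],"rotation":[0,0,0]},{"delta_pos":[0,0,1.3],"rotation":[0,0,0]},{"delta_pos":[0,0,0.8],"rotation":[0,0,0]},{"delta_pos":[0,0,0],"rotation":[0,0,0]},{"delta_pos":[0,0,0],"rotation":[0,0,0]}]'
python3 -m inch '[{"delta_pos":[0,0,0],"rotation":[0,0,0]},{"delta_pos":[0,0,0],"rotation":[0,0,0]},{"delta_pos":[0,0,0],"rotation":[0,0,0]},{"delta_pos":[0,0,0],"rotation":[0,0,0]},{"delta_pos":[0,0,0],"rotation":[0,0,0]},{"delta_pos":[0,0,0],"rotation":[0,0,0]}]' 0
python3 -m inch '[{"delta_pos":[0,-0.5,0],"rotation":[0,0,0]},{"delta_pos":[0,-1,0],"rotation":[0,0,0]},{"delta_pos":[0,-1,0],"rotation":[0,0,0]},{"delta_pos":[0,-1,0],"rotation":[0,0,0]},{"delta_pos":[0,0,0],"rotation":[0,0,0]}]'
python3 -c "
from h import *
st()
c=cam('side'); save(c,'s21',(280,120,480,290),4)"
```

```text
time_s: 39.45
eef_pos: [0.5607, -0.2849, 0.0562]
eef_rot: [0.001, 0.701, 0.713, 0.0]
wrist_force: [-0.1, 0.1, 0.5]
opening: 0.466
time_s: 40.05
eef_pos: [0.5606, -0.2853, 0.0565]
eef_rot: [0.001, 0.701, 0.713, 0.0]
wrist_force: [-1.8, 0.6, 6.3]
opening: 0.094
time_s: 40.55
eef_pos: [0.5242, -0.286, 0.0565]
eef_rot: [0.001, 0.701, 0.713, -0.0]
wrist_force: [-1.5, -0.0, 7.4]
opening: 0.094
t40.5 tcp [ 0.5242 -0.286   0.0565] x [-0.017  1.    -0.001] y [1.    0.017 0.   ] z [ 0.    -0.001 -1.   ] F [-1.5 -0.   7.4] op 0.094 q [-0.7   0.44  1.67 -0.    1.04 -0.71]
```

View pics/s21.png

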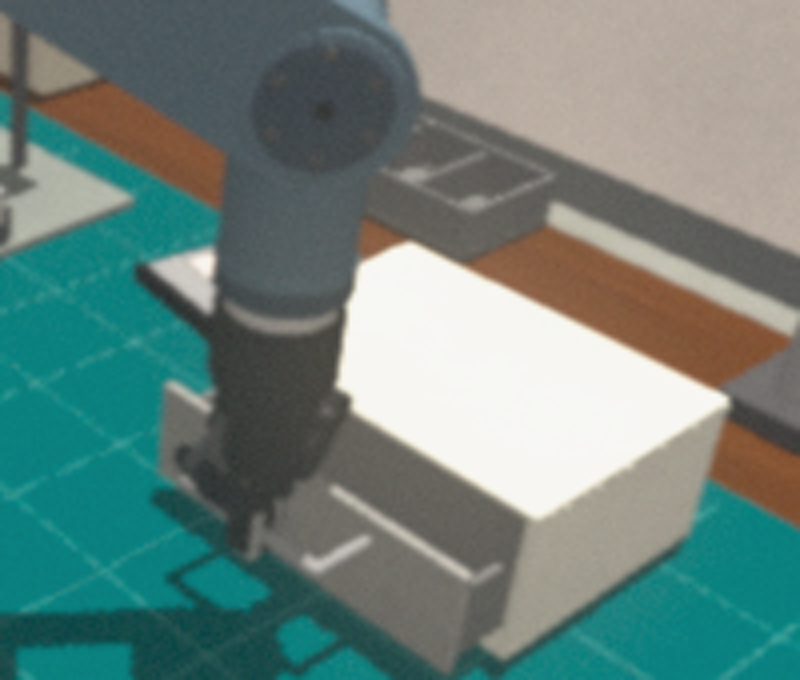

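```bash
python3 -m inch '[{"delta_pos":[0,-1,0],"rotation":[0,0,0]},{"delta_pos":[0,-1.3,0],"rotation":[0,0,0]},{"delta_pos":[0,-1.3,0],"rotation":[0,0,0]},{"delta_pos":[0,-1.3,0],"rotation":[0,0,0]},{"delta_pos":[0,-1.3,0],"rotation":[0,0,0]},{"delta_pos":[0,-1.3,0],"rotation":[0,0,0]},{"delta_pos":[0,-1.3,0],"rotation":[0,0,0]},{"delta_pos":[0,-1.2,0],"rotation":[0,0,0]},{"delta_pos":[0,-1,0],"rotation":[0,0,0]},{"delta_pos":[0,0,0],"rotation":[0,0,0]}]'
python3 -m inch '[{"delta_pos":[0,-0.6,0],"rotation":[0,0,0]},{"delta_pos":[0,-0.6,0],"rotation":[0,0,0]},{"delta_pos":[0,0,0],"rotation":[0,0,0]}]'
python3 -c "
from h import *
st()
c=cam('side'); save(c,'s22',(250,120,480,290),3)
c=cam('top'); save(c,'t22',(270,100,430,250),4)"
```

```text
time_s: 41.6
eef_pos: [0.4141, -0.2882, 0.0565]
eef_rot: [0.001, 0.701, 0.713, -0.001]
wrist_force: [-1.3, 0.8, 9.2]
opening: 0.093
time_s: 41.9
eef_pos: [0.4026, -0.2885, 0.0564]
eef_rot: [0.001, 0.701, 0.713, -0.0]
wrist_force: [-1.5, 0.2, 9.2]
opening: 0.092
t41.9 tcp [ 0.4026 -0.2885  0.0564] x [-0.017  1.    -0.002] y [1.    0.017 0.001] z [ 0.001 -0.002 -1.   ] F [-1.5  0.2  9.2] op 0.092 q [-0.86  0.24  1.93 -0.    0.96 -0.88]
```

View pics/s22.png

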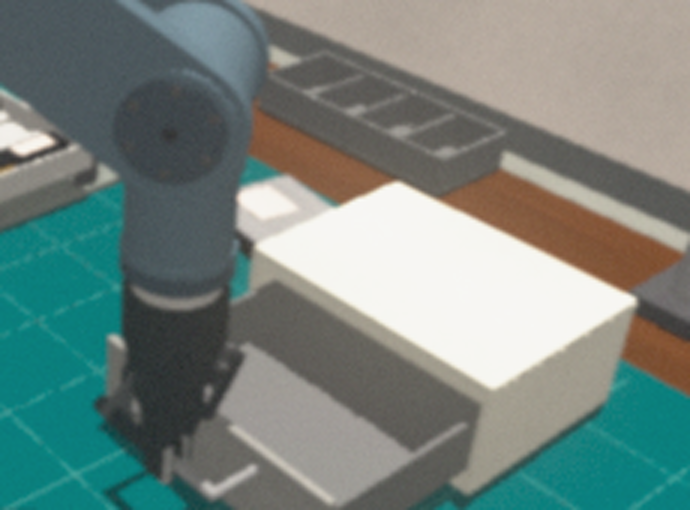

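View pics/t22.png

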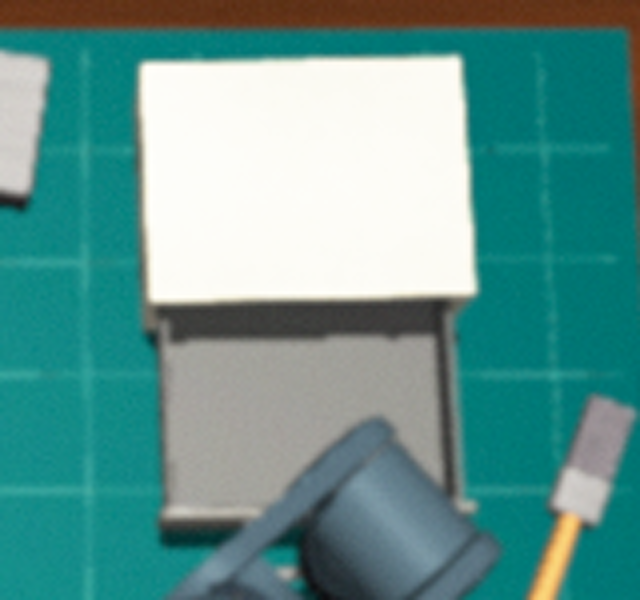

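```bash
python3 -m inch '[{"delta_pos":[0,-0.4,0],"rotation":[0,0,0]},{"delta_pos":[0,-0.3,0],"rotation":[0,0,0]},{"delta_pos":[0,0,0],"rotation":[0,0,0]}]'; python3 -c "
from h import *
st()"
```

```text
time_s: 42.3
eef_pos: [0.396, -0.2886, 0.0564]
eef_rot: [0.001, 0.701, 0.713, -0.0]
wrist_force: [-0.2, 0.0, 9.6]
opening: 0.089
t42.3 tcp [ 0.396  -0.2886  0.0564] x [-0.017  1.    -0.002] y [1.    0.017 0.001] z [ 0.001 -0.002 -1.   ] F [-0.2  0.   9.6] op 0.089 q [-0.87  0.23  1.95 -0.    0.96 -0.89]
```

```bash
python3 -m inch '[{"delta_pos":[0,0,0],"rotation":[0,0,0]},{"delta_pos":[0,0,0],"rotation":[0,0,0]},{"delta_pos":[0,0,0],"rotation":[0,0,0]},{"delta_pos":[0,0,0],"rotation":[0,0,0]},{"delta_pos":[0,0,0],"rotation":[0,0,0]}]' 4
python3 -m inch '[{"delta_pos":[0,0,-1],"rotation":[0,0,0]},{"delta_pos":[0,0,-3],"rotation":[0,0,0]},{"delta_pos":[0,0,-3],"rotation":[0,0,0]},{"delta_pos":[0,0,-3],"rotation":[0,0,0]},{"delta_pos":[3,2,0],"rotation":[0,0,0]},{"delta_pos":[4,2,0],"rotation":[0,0,0]},{"delta_pos":[4,2,0],"rotation":[0,0,0]},{"delta_pos":[4,2,0],"rotation":[0,0,0]},{"delta_pos":[4,2,0],"rotation":[0,0,0]},{"delta_pos":[4,1,0],"rotation":[0,0,0]}]'
python3 -c "
from h import *
to([.598,.354,.14],92.4)
c=cam('top'); save(c,'t23',(290,100,440,250),4)
c=cam('side'); save(c,'s23',(250,120,480,290),3)"
```

```text
time_s: 42.8
eef_pos: [0.3959, -0.2874, 0.0551]
eef_rot: [-0.0, 0.701, 0.713, 0.0]
wrist_force: [-0.4, -0.1, 0.5]
opening: 0.468
time_s: 43.8
eef_pos: [0.5036, -0.0541, 0.1565]
eef_rot: [0.001, 0.701, 0.713, 0.0]
wrist_force: [1.4, -0.2, -1.1]
opening: 0.471
t43.8 tcp [ 0.5036 -0.0541  0.1565] x [-0.017  1.    -0.001] y [1.    0.017 0.002] z [ 0.002 -0.001 -1.   ] F [ 1.4 -0.2 -1.1] op 0.471 q [-0.34  0.11  1.85  0.    1.18 -0.36]
rot [ 1.0000e-03  1.9000e-03 -1.5954e+00] d_cm [-11.14  40.38   1.65] head 92.4
rot [ 1.9000e-03 -1.0000e-03  1.5462e+00] d_cm [ 11.14 -40.38   1.65] head 272.4
```

View pics/t23.png

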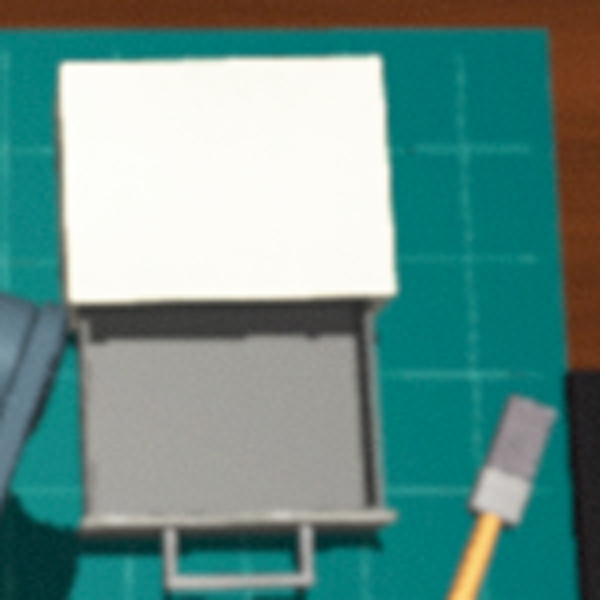

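View pics/s23.png

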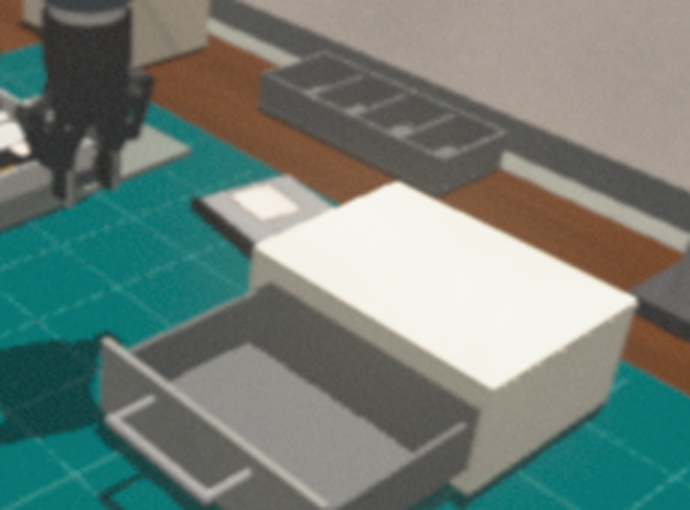

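```bash
python3 - <<'E'
from h import *
c=cam("top"); save(c,"t24",(130,150,230,230),8)
A=lambda z,k,off,pts:[print(np.round(onz(c,off[0]+(u+.5)/k-.5,off[1]+(v+.5)/k-.5,z)*1000,1)) for u,v in pts]
print("dbar");A(.072,4,(290,100),[(165,580),(314,580)])
print("panel top");A(.074,4,(290,100),[(82,525),(396,517)])
print("floor far L/R near");A(.021,4,(290,100),[(92,340),(357,336),(366,508),(90,515)])
g=cv2.cvtColor(c["color"],cv2.COLOR_RGB2HSV)
u0,v0,u1,v1=(135,160,215,220); roi=g[v0:v1,u0:u1]
m=(roi[...,2]<70).astype(np.uint8)
ex=np.array([.9991,.0419]);ey=np.array([-.0419,.9991])
for k in cv2.findContours(m,cv2.RETR_EXTERNAL,cv2.CHAIN_APPROX_NONE)[0]:
    if cv2.contourArea(k)>60:
        pts=np.array([onz(c,p[0][0]+u0,p[0][1]+v0,0.064)[:2] for p in k])
        l=(pts-[.5905,.2837])@np.c_[ex,ey]
        print(cv2.minAreaRect((pts*1000).astype(np.float32)),"tray x",l[:,0].min().round(3),l[:,0].max().round(3),"y",l[:,1].min().round(3),l[:,1].max().round(3))
E
```

```text
dbar
[ 399.2 -226.    72. ]
[ 398.8 -346.2   72. ]
panel top
[ 443.8 -159.7   74. ]
[ 449.4 -414.1   74. ]
floor far L/R near
[ 608.1 -174.1   21. ]
[ 611.  -399.2   21. ]
[ 463.9 -401.    21. ]
[ 458.8 -170.1   21. ]
((566.7034301757812, 352.30609130859375), (49.98004913330078, 29.436363220214844), 2.153932809829712) tray x -0.046 0.004 y 0.055 0.084
((571.4133911132812, 206.5685272216797), (46.958534240722656, 26.312156677246094), 1.2818666696548462) tray x -0.046 0.001 y -0.09 -0.063
```

View pics/t24.png

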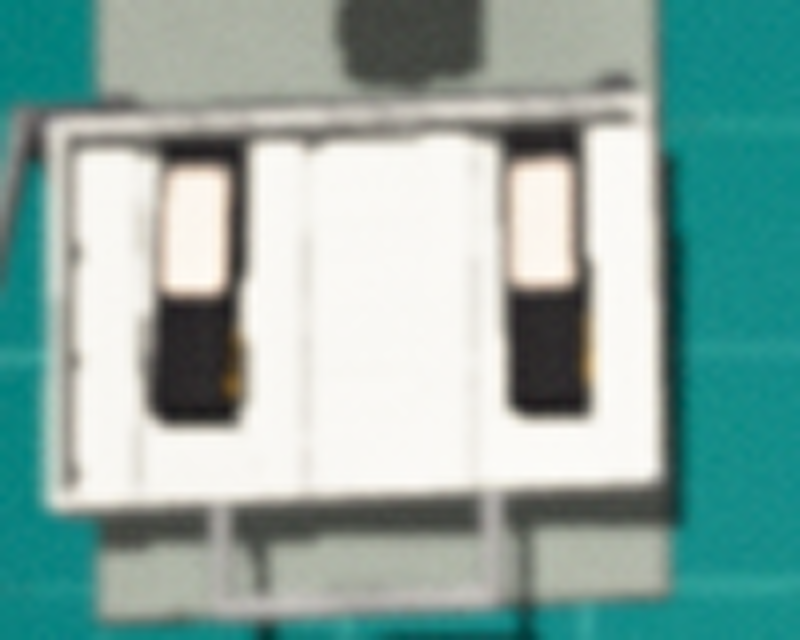

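```bash
python3 - <<'E'
from h import *
c=cam("top")
A=lambda z,k,off,pts:np.array([onz(c,off[0]+(u+.5)/k-.5,off[1]+(v+.5)/k-.5,z)*1000 for u,v in pts])
ex=np.array([.9991,.0419]);ey=np.array([-.0419,.9991])
for P in ([(152,418),(238,420),(163,150),(243,150)],[(510,412),(590,410),(508,135),(580,132)]):
    a=A(.064,8,(130,150),P); print(a.round(0)[:,:2].tolist(), a.mean(0).round(1), ((a[:,:2]/1000-[.5905,.2837])@np.c_[ex,ey]).round(3).tolist())
to([.604,.212,.14],92.4)
E
```

```text
[[543.0, 368.0], [542.0, 332.0], [656.0, 368.0], [656.0, 335.0]] [598.9 350.5  64. ] [[-0.044, 0.086], [-0.047, 0.051], [0.069, 0.081], [0.067, 0.048]]
[[545.0, 221.0], [546.0, 189.0], [662.0, 225.0], [663.0, 195.0]] [603.7 207.5  64. ] [[-0.048, -0.06], [-0.049, -0.093], [0.069, -0.062], [0.069, -0.091]]
t44.0 tcp [ 0.5023 -0.0551  0.1559] x [-0.02   1.    -0.001] y [1.   0.02 0.  ] z [ 0.    -0.001 -1.   ] F [-0.2 -0.8  1. ] op 0.468 q [-0.34  0.11  1.85 -0.    1.18 -0.36]
rot [-3.0000e-04  7.0000e-04 -1.5929e+00] d_cm [-11.28  26.26   1.59] head 92.4
rot [7.0000e-04 3.0000e-04 1.5487e+00] d_cm [ 11.28 -26.26   1.59] head 272.4
```

```bash
python3 -m inch '[{"delta_pos":[0,0,0],"rotation":[0,0,-0.145]},{"delta_pos":[0,0,0],"rotation":[0,0,-0.145]},{"delta_pos":[0,0,0],"rotation":[0,0,-0.145]},{"delta_pos":[0,0,0],"rotation":[0,0,-0.145]},{"delta_pos":[0,0,0],"rotation":[0,0,-0.145]},{"delta_pos":[0,0,0],"rotation":[0,0,-0.145]},{"delta_pos":[0,0,0],"rotation":[0,0,-0.145]},{"delta_pos":[0,0,0],"rotation":[0,0,-0.145]},{"delta_pos":[0,0,0],"rotation":[0,0,-0.145]},{"delta_pos":[0,0,0],"rotation":[0,0,-0.145]}]' 4.6
python3 -m inch '[{"delta_pos":[0,0,0],"rotation":[0,0,-0.143]},{"delta_pos":[-1,3,0],"rotation":[0,0,0]},{"delta_pos":[-1.5,4,0],"rotation":[0,0,0]},{"delta_pos":[-1.8,4,0],"rotation":[0,0,0]},{"delta_pos":[-1.8,4,0],"rotation":[0,0,0]},{"delta_pos":[-1.8,4,0],"rotation":[0,0,0]},{"delta_pos":[-1.8,4,0],"rotation":[0,0,0]},{"delta_pos":[-1.6,3.2,0],"rotation":[0,0,0]},{"delta_pos":[0,0,0],"rotation":[0,0,0]},{"delta_pos":[0,0,0],"rotation":[0,0,0]}]'
python3 -c "
from h import *
to([.605,.210,.0495],92.4)"
```

```text
time_s: 45.0
eef_pos: [0.502, -0.0577, 0.1557]
eef_rot: [0.0, 0.05, 0.999, -0.0]
wrist_force: [0.6, 0.8, 0.7]
opening: 0.536
time_s: 46.0
eef_pos: [0.6052, 0.2092, 0.1552]
eef_rot: [-0.0, -0.019, 1.0, -0.0]
wrist_force: [-1.4, 0.3, -0.8]
opening: 0.543
t46.0 tcp [0.6052 0.2092 0.1552] x [-0.999 -0.039  0.001] y [-0.039  0.999 -0.001] z [-0.001 -0.001 -1.   ] F [-1.4  0.3 -0.8] op 0.543 q [ 0.15  0.39  1.5  -0.    1.25 -1.46]
rot [-0.0008 -0.0005 -0.003 ] d_cm [ 0.02  0.08 10.57] head 92.4
rot [-9.0000e-04  1.2000e-03  3.1386e+00] d_cm [-0.02 -0.08 10.57] head 272.4
```

```bash
python3 -m inch '[{"delta_pos":[0,0.1,2],"rotation":[0,0,-0.003]},{"delta_pos":[0,0,2.5],"rotation":[0,0,0]},{"delta_pos":[0,0,2.5],"rotation":[0,0,0]},{"delta_pos":[0,0,1],"rotation":[0,0,0]},{"delta_pos":[0,0,0],"rotation":[0,0,0]}]'
python3 -c "
from h import *
to([.605,.210,.0495],92.4)
c=cam('side'); save(c,'s25',(200,100,320,190),6)"
```

```text
time_s: 46.5
eef_pos: [0.6036, 0.2094, 0.0738]
eef_rot: [-0.002, -0.02, 1.0, -0.0]
wrist_force: [-0.2, -0.5, 0.5]
opening: 0.542
t46.5 tcp [0.6036 0.2094 0.0738] x [-0.999 -0.04   0.004] y [-0.04   0.999 -0.001] z [-0.004 -0.001 -1.   ] F [-0.2 -0.5  0.5] op 0.542 q [ 0.15  0.49  1.54 -0.    1.11 -1.46]
rot [-0.0007 -0.0037 -0.0018] d_cm [-0.14  0.05  2.43] head 92.4
rot [-5.9000e-03  1.1000e-03  3.1398e+00] d_cm [ 0.14 -0.05  2.43] head 272.4
```

View pics/s25.png

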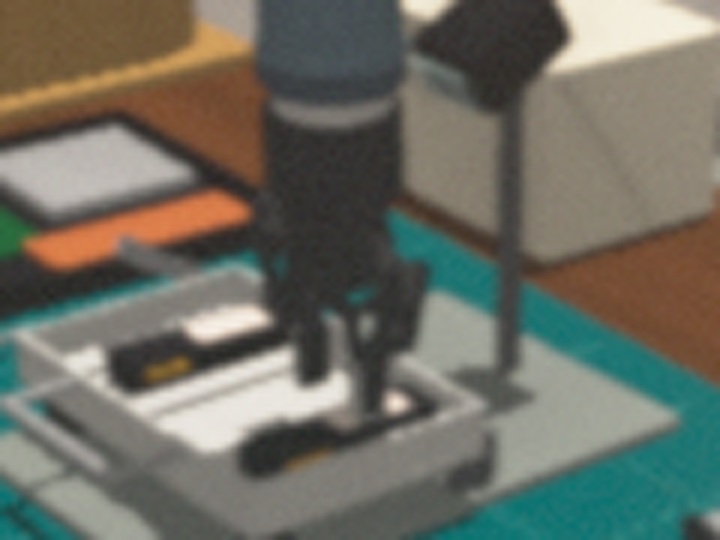

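```bash
python3 -m inch '[{"delta_pos":[0,0,0.8],"rotation":[0,0,0]},{"delta_pos":[0,0,0.6],"rotation":[0,0,0]},{"delta_pos":[0,0,0.5],"rotation":[0,0,0]},{"delta_pos":[0,0,0],"rotation":[0,0,0]},{"delta_pos":[0,0,0],"rotation":[0,0,0]}]'
```

```text
time_s: 47.05
eef_pos: [0.6048, 0.2115, 0.0563]
eef_rot: [-0.0, -0.021, 1.0, -0.0]
wrist_force: [0.2, 0.0, -1.2]
opening: 0.545
```

```bash
python3 -m inch '[{"delta_pos":[0,-0.1,0.3],"rotation":[0,0,0]},{"delta_pos":[0,0,0.3],"rotation":[0,0,0]},{"delta_pos":[0,0,0],"rotation":[0,0,0]},{"delta_pos":[0,0,0],"rotation":[0,0,0]}]'
python3 -m inch '[{"delta_pos":[0,0,0],"rotation":[0,0,0]},{"delta_pos":[0,0,0],"rotation":[0,0,0]},{"delta_pos":[0,0,0],"rotation":[0,0,0]},{"delta_pos":[0,0,0],"rotation":[0,0,0]},{"delta_pos":[0,0,0],"rotation":[0,0,0]}]' 2.5
python3 -m inch '[{"delta_pos":[0,0,-0.5],"rotation":[0,0,0]},{"delta_pos":[0,0,-1],"rotation":[0,0,0]},{"delta_pos":[0,0,-2],"rotation":[0,0,0]},{"delta_pos":[0,0,-3],"rotation":[0,0,0]},{"delta_pos":[0,0,-3],"rotation":[0,0,0]},{"delta_pos":[0,0,-1],"rotation":[0,0,0]},{"delta_pos":[0,0,0],"rotation":[0,0,0]}]'
python3 -c "
from h import *
c=cam('side'); save(c,'s26',(200,100,320,190),6)
to([.525,-.336,.15],91)"
```

```text
time_s: 47.45
eef_pos: [0.6048, 0.2104, 0.0502]
eef_rot: [-0.0, -0.021, 1.0, -0.0]
wrist_force: [0.3, 0.3, 0.4]
opening: 0.54
time_s: 47.95
eef_pos: [0.6052, 0.2116, 0.051]
eef_rot: [0.001, -0.021, 1.0, 0.001]
wrist_force: [-0.3, 4.5, 2.0]
opening: 0.401
time_s: 48.65
eef_pos: [0.6061, 0.2102, 0.1573]
eef_rot: [0.002, -0.021, 1.0, -0.0]
wrist_force: [0.2, -0.5, -1.9]
opening: 0.402
t48.7 tcp [0.6049 0.2101 0.1553] x [-0.999 -0.042 -0.001] y [-0.042  0.999 -0.   ] z [ 0.001 -0.    -1.   ] F [-0.5  0.5 -3.2] op 0.409 q [ 0.15  0.39  1.5  -0.    1.25 -1.46]
rot [-0.0003  0.0005  0.0245] d_cm [  8.95 -54.46   0.53] head 91.0
rot [-9.0000e-04 -5.0000e-04 -3.1171e+00] d_cm [-8.95 54.46  0.53] head 271.0
```

View pics/s26.png

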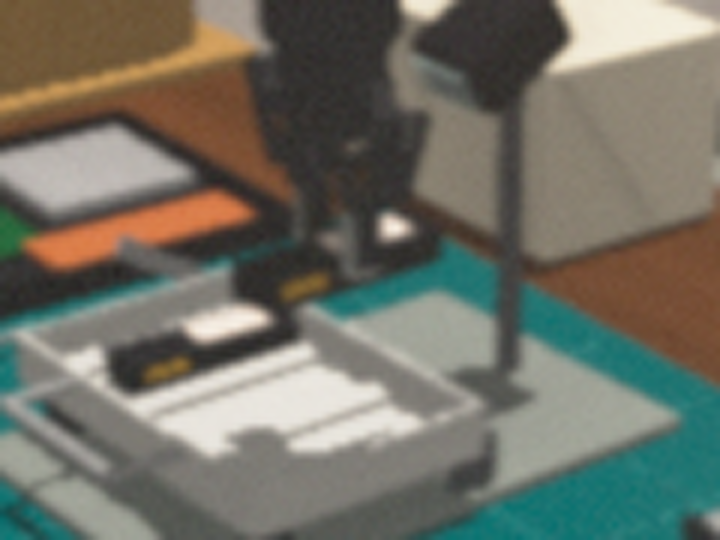

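```bash
python3 -m inch '[{"delta_pos":[1.5,-2.5,0],"rotation":[0,0,0.024]},{"delta_pos":[1.8,-4,0],"rotation":[0,0,0]},{"delta_pos":[1.8,-4,0],"rotation":[0,0,0]},{"delta_pos":[1.8,-4,0],"rotation":[0,0,0]},{"delta_pos":[1,-4,0],"rotation":[0,0,0]},{"delta_pos":[1,-4,0],"rotation":[0,0,0]},{"delta_pos":[0,-4,0],"rotation":[0,0,0]},{"delta_pos":[0,-4,0],"rotation":[0,0,0]},{"delta_pos":[0,-4,0],"rotation":[0,0,0]},{"delta_pos":[0,-4,0],"rotation":[0,0,0]}]'
python3 -m inch '[{"delta_pos":[0,-4,0],"rotation":[0,0,0]},{"delta_pos":[0,-4,0],"rotation":[0,0,0]},{"delta_pos":[0,-4,0],"rotation":[0,0,0]},{"delta_pos":[0,-3.9,0],"rotation":[0,0,0]},{"delta_pos":[0,0,0],"rotation":[0,0,0]},{"delta_pos":[0,0,0],"rotation":[0,0,0]}]'
python3 -c "
from h import *
c=cam('side'); save(c,'s27',(240,100,480,290),3)
to([.525,-.335,.03],91)"
```

```text
time_s: 49.7
eef_pos: [0.5219, -0.1775, 0.153]
eef_rot: [-0.002, -0.009, 1.0, 0.001]
wrist_force: [0.8, 0.4, -1.7]
opening: 0.402
time_s: 50.3
eef_pos: [0.5249, -0.3354, 0.1527]
eef_rot: [-0.002, -0.008, 1.0, 0.002]
wrist_force: [0.1, 0.7, -2.4]
opening: 0.403
t50.4 tcp [ 0.5252 -0.3344  0.153 ] x [-1.    -0.018  0.003] y [-0.017  1.     0.003] z [-0.003  0.003 -1.   ] F [ 0.2 -0.3 -3. ] op 0.404 q [-0.76  0.36  1.55  0.    1.24 -2.35]
rot [ 0.0032 -0.003   0.    ] d_cm [ 0.02 -0.06 12.3 ] head 91.0
rot [ 0.0047  0.005  -3.1415] d_cm [-0.02  0.06 12.3 ] head 271.0
```

View pics/s27.png

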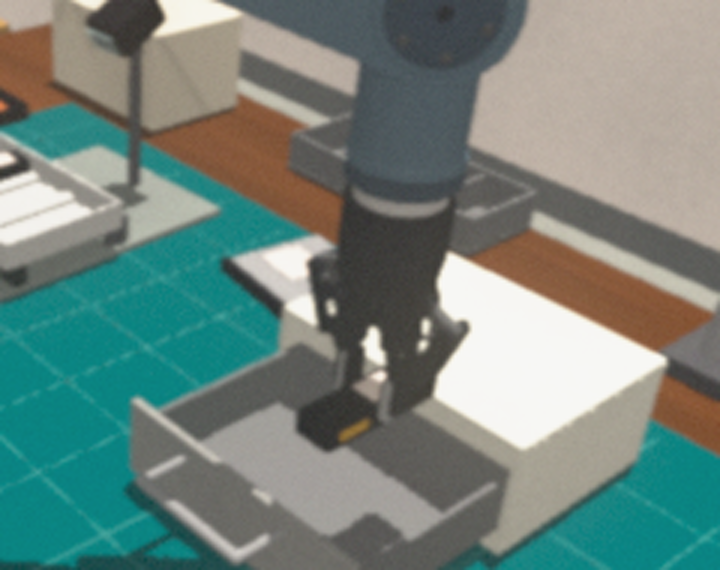

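```bash
python3 -m inch '[{"delta_pos":[0,-0.05,2],"rotation":[0,0,0]},{"delta_pos":[0,0,2.5],"rotation":[0,0,0]},{"delta_pos":[0,0,2.5],"rotation":[0,0,0]},{"delta_pos":[0,0,2],"rotation":[0,0,0]},{"delta_pos":[0,0,1.2],"rotation":[0,0,0]},{"delta_pos":[0,0,0.8],"rotation":[0,0,0]},{"delta_pos":[0,0,0.5],"rotation":[0,0,0]},{"delta_pos":[0,0,0],"rotation":[0,0,0]},{"delta_pos":[0,0,0],"rotation":[0,0,0]}]'
python3 -c "
from h import *
to([.525,-.335,.0305],91)"
```

```text
time_s: 51.25
eef_pos: [0.5269, -0.3363, 0.0413]
eef_rot: [0.001, -0.009, 1.0, -0.0]
wrist_force: [0.1, 0.1, -2.8]
opening: 0.406
t51.2 tcp [ 0.5269 -0.3363  0.0413] x [-1.    -0.018 -0.001] y [-0.018  1.    -0.001] z [ 0.001 -0.001 -1.   ] F [ 0.1  0.1 -2.8] op 0.406 q [-0.76  0.51  1.59 -0.    1.04 -2.35]
rot [-0.001   0.001   0.0009] d_cm [0.19 0.14 1.08] head 91.0
rot [-1.6000e-03 -1.6000e-03 -3.1407e+00] d_cm [-0.19 -0.14  1.08] head 271.0
```

```bash
python3 -m inch '[{"delta_pos":[0.2,0.1,0.4],"rotation":[0,0,0]},{"delta_pos":[0,0,0.3],"rotation":[0,0,0]},{"delta_pos":[0,0,0.2],"rotation":[0,0,0]},{"delta_pos":[0,0,0],"rotation":[0,0,0]},{"delta_pos":[0,0,0],"rotation":[0,0,0]}]'
python3 -c "
from h import *
to([.525,-.335,.0305],91)"
```

```text
time_s: 51.75
eef_pos: [0.5244, -0.335, 0.0314]
eef_rot: [-0.0, -0.009, 1.0, 0.0]
wrist_force: [0.8, -0.7, -1.6]
opening: 0.403
t51.8 tcp [ 0.5244 -0.335   0.0314] x [-1.    -0.018  0.   ] y [-0.018  1.     0.   ] z [-0.  0. -1.] F [ 0.8 -0.7 -1.6] op 0.403 q [-0.76  0.52  1.6   0.    1.02 -2.35]
rot [ 0.     -0.      0.0007] d_cm [-0.06  0.    0.09] head 91.0
rot [ 1.0000e-04  1.0000e-04 -3.1409e+00] d_cm [ 0.06 -0.    0.09] head 271.0
```

```bash
python3 -m inch '[{"delta_pos":[0,0,0.1],"rotation":[0,0,0]},{"delta_pos":[0,0,0.1],"rotation":[0,0,0]},{"delta_pos":[0,0,0],"rotation":[0,0,0]}]'
python3 -m inch '[{"delta_pos":[0,0,0],"rotation":[0,0,0]},{"delta_pos":[0,0,0],"rotation":[0,0,0]},{"delta_pos":[0,0,0],"rotation":[0,0,0]},{"delta_pos":[0,0,0],"rotation":[0,0,0]}]' 4.8
python3 -m inch '[{"delta_pos":[0,0,-1],"rotation":[0,0,0]},{"delta_pos":[0,0,-3],"rotation":[0,0,0]},{"delta_pos":[0,0,-4],"rotation":[0,0,0]},{"delta_pos":[0,0,-4],"rotation":[0,0,0]},{"delta_pos":[0,0,-0.5],"rotation":[0,0,0]},{"delta_pos":[0,0,0],"rotation":[0,0,0]}]'
python3 -c "
from h import *
c=cam('side'); save(c,'s28',(240,100,480,290),3)
to([.601,.351,.15],92.4)"
```

```text
time_s: 52.05
eef_pos: [0.5248, -0.3352, 0.03]
eef_rot: [0.0, -0.009, 1.0, -0.0]
wrist_force: [-1.3, 1.4, 3.4]
opening: 0.399
time_s: 52.45
eef_pos: [0.5244, -0.335, 0.0293]
eef_rot: [-0.0, -0.009, 1.0, -0.0]
wrist_force: [0.3, -0.4, 0.0]
opening: 0.56
time_s: 53.05
eef_pos: [0.5254, -0.3359, 0.1571]
eef_rot: [0.002, -0.009, 1.0, -0.002]
wrist_force: [-0.2, -1.4, 0.2]
opening: 0.564
t53.1 tcp [ 0.5244 -0.335   0.1549] x [-1.    -0.018 -0.001] y [-0.018  1.    -0.001] z [ 0.001 -0.001 -1.   ] F [ 0.1  0.5 -0.5] op 0.564 q [-0.76  0.36  1.55 -0.    1.23 -2.35]
rot [-0.0007  0.0006 -0.0237] d_cm [-10.52  68.22   0.49] head 92.4
rot [1.0000e-03 1.0000e-03 3.1179e+00] d_cm [ 10.52 -68.22   0.49] head 272.4
```

View pics/s28.png

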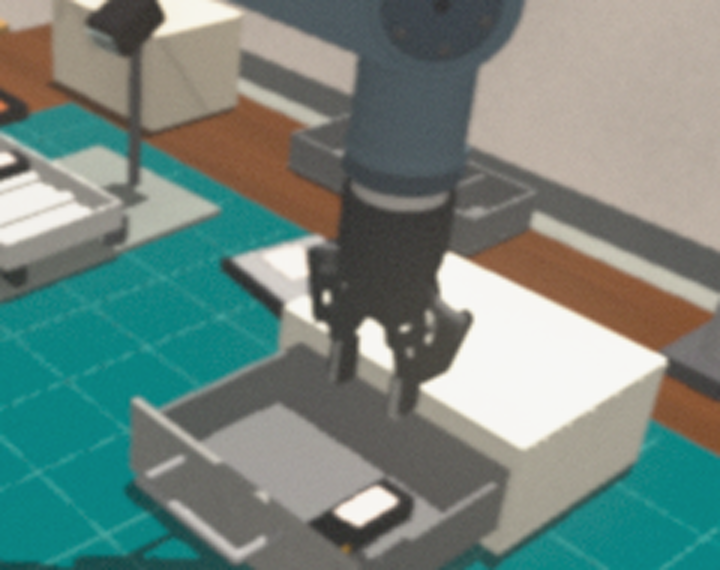

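Pack 1 is flat in the drawer. Now the other one.

```bash
python3 -m inch '[{"delta_pos":[0,2.5,0],"rotation":[0,0,-0.024]},{"delta_pos":[0,4,0],"rotation":[0,0,0]},{"delta_pos":[0,4,0],"rotation":[0,0,0]},{"delta_pos":[0,4,0],"rotation":[0,0,0]},{"delta_pos":[0,4,0],"rotation":[0,0,0]},{"delta_pos":[0,4,0],"rotation":[0,0,0]},{"delta_pos":[-0.5,4,0],"rotation":[0,0,0]},{"delta_pos":[-1,4,0],"rotation":[0,0,0]},{"delta_pos":[-1,4,0],"rotation":[0,0,0]},{"delta_pos":[-1,4,0],"rotation":[0,0,0]}]' 4.6
python3 -m inch '[{"delta_pos":[-1,4,0],"rotation":[0,0,0]},{"delta_pos":[-1,4,0],"rotation":[0,0,0]},{"delta_pos":[-1,4,0],"rotation":[0,0,0]},{"delta_pos":[-1,4,0],"rotation":[0,0,0]},{"delta_pos":[-1,4,0],"rotation":[0,0,0]},{"delta_pos":[-1,4,0],"rotation":[0,0,0]},{"delta_pos":[-1,3.7,0],"rotation":[0,0,0]},{"delta_pos":[0,2,0],"rotation":[0,0,0]},{"delta_pos":[0,0,0],"rotation":[0,0,0]},{"delta_pos":[0,0,0],"rotation":[0,0,0]}]'
python3 -c "
from h import *
to([.602,.3515,.0495],92.4)
c=cam('side'); save(c,'s29',(200,100,320,190),6)"
```

```text
time_s: 54.1
eef_pos: [0.5423, 0.053, 0.1523]
eef_rot: [-0.002, -0.021, 1.0, 0.0]
wrist_force: [0.4, -0.0, -0.4]
opening: 0.538
time_s: 55.1
eef_pos: [0.6, 0.3501, 0.1526]
eef_rot: [-0.001, -0.021, 1.0, -0.001]
wrist_force: [-0.4, -1.2, -0.1]
opening: 0.538
t55.1 tcp [0.6    0.3501 0.1526] x [-0.999 -0.043  0.003] y [-0.043  0.999 -0.002] z [-0.003 -0.002 -1.   ] F [-0.4 -1.2 -0.1] op 0.538 q [ 0.36  0.51  1.34 -0.    1.29 -1.26]
rot [-0.0016 -0.0029  0.001 ] d_cm [-0.21  0.13 10.31] head 92.4
rot [ 4.5000e-03 -2.5000e-03 -3.1406e+00] d_cm [ 0.21 -0.13 10.31] head 272.4
```

View pics/s29.png

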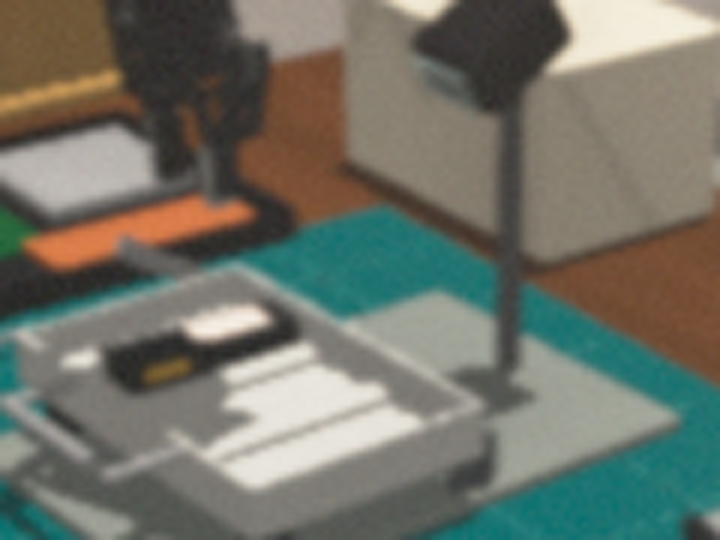

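```bash
python3 -m inch '[{"delta_pos":[-0.1,0.1,2],"rotation":[0,0,0]},{"delta_pos":[0,0,2.5],"rotation":[0,0,0]},{"delta_pos":[0,0,2],"rotation":[0,0,0]},{"delta_pos":[0,0,1.5],"rotation":[0,0,0]},{"delta_pos":[0,0,0.8],"rotation":[0,0,0]},{"delta_pos":[0,0,0.5],"rotation":[0,0,0]},{"delta_pos":[0,0,0],"rotation":[0,0,0]},{"delta_pos":[0,0,0],"rotation":[0,0,0]}]'
python3 -c "
from h import *
to([.602,.3515,.0495],92.4)"
```

```text
time_s: 55.95
eef_pos: [0.6028, 0.3521, 0.0624]
eef_rot: [0.001, -0.021, 1.0, 0.0]
wrist_force: [0.3, -0.3, 0.5]
opening: 0.535
t56.0 tcp [0.6028 0.3521 0.0624] x [-0.999 -0.042 -0.001] y [-0.042  0.999  0.   ] z [ 0.001  0.001 -1.   ] F [ 0.3 -0.3  0.5] op 0.535 q [ 0.36  0.62  1.38 -0.    1.15 -1.25]
rot [0.0005 0.0015 0.0002] d_cm [ 0.08 -0.05  1.29] head 92.4
rot [-2.3000e-03  7.0000e-04 -3.1414e+00] d_cm [-0.08  0.05  1.29] head 272.4
```

```bash
python3 -m inch '[{"delta_pos":[0.05,0,0.5],"rotation":[0,0,0]},{"delta_pos":[0,0,0.4],"rotation":[0,0,0]},{"delta_pos":[0,0,0.2],"rotation":[0,0,0]},{"delta_pos":[0,0,0],"rotation":[0,0,0]},{"delta_pos":[0,0,0],"rotation":[0,0,0]}]'
python3 -m inch '[{"delta_pos":[0,0,0],"rotation":[0,0,0]},{"delta_pos":[0,0,0],"rotation":[0,0,0]},{"delta_pos":[0,0,0],"rotation":[0,0,0]},{"delta_pos":[0,0,0],"rotation":[0,0,0]},{"delta_pos":[0,0,0],"rotation":[0,0,0]}]' 2.5
python3 -m inch '[{"delta_pos":[0,0,-0.5],"rotation":[0,0,0]},{"delta_pos":[0,0,-1],"rotation":[0,0,0]},{"delta_pos":[0,0,-2],"rotation":[0,0,0]},{"delta_pos":[0,0,-3],"rotation":[0,0,0]},{"delta_pos":[0,0,-3],"rotation":[0,0,0]},{"delta_pos":[0,0,-1],"rotation":[0,0,0]},{"delta_pos":[0,0,0],"rotation":[0,0,0]}]'
python3 -c "
from h import *
c=cam('side'); save(c,'s30',(200,100,320,190),6)
to([.525,-.235,.15],91)"
```

```text
time_s: 56.45
eef_pos: [0.6016, 0.3519, 0.0503]
eef_rot: [-0.0, -0.021, 1.0, -0.0]
wrist_force: [0.4, -0.2, 0.5]
opening: 0.539
time_s: 56.95
eef_pos: [0.602, 0.3521, 0.051]
eef_rot: [0.001, -0.021, 1.0, 0.0]
wrist_force: [0.3, 1.0, 5.2]
opening: 0.404
time_s: 57.65
eef_pos: [0.6027, 0.352, 0.1576]
eef_rot: [0.002, -0.021, 1.0, 0.0]
wrist_force: [-0.5, -0.3, -1.8]
opening: 0.402
t57.7 tcp [0.6016 0.3516 0.1554] x [-0.999 -0.042 -0.   ] y [-0.042  0.999 -0.   ] z [ 0. -0. -1.] F [-1.5 -0.2 -1.7] op 0.404 q [ 0.36  0.51  1.33 -0.    1.3  -1.25]
rot [-0.0002  0.0004  0.0245] d_cm [  8.68 -58.52   0.54] head 91.0
rot [-6.0000e-04 -2.0000e-04 -3.1171e+00] d_cm [-8.68 58.52  0.54] head 271.0
```

View pics/s30.png

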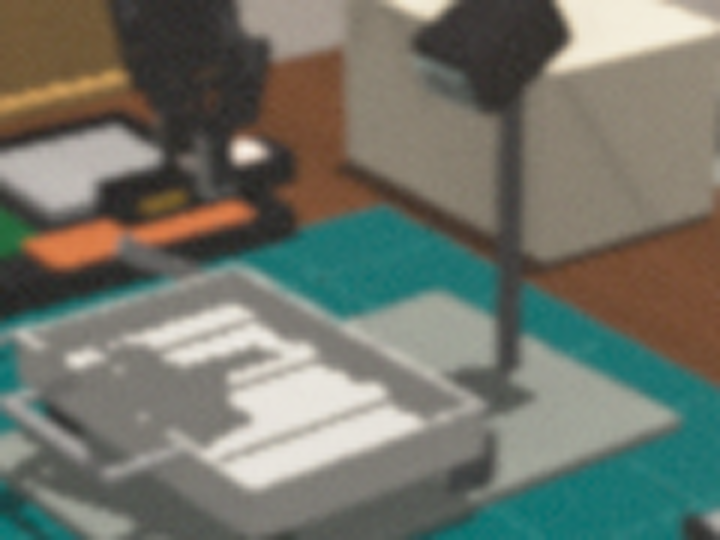

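```bash
python3 -m inch '[{"delta_pos":[1,-2.5,0],"rotation":[0,0,0.024]},{"delta_pos":[1.5,-4,0],"rotation":[0,0,0]},{"delta_pos":[1.6,-4,0],"rotation":[0,0,0]},{"delta_pos":[1.6,-4,0],"rotation":[0,0,0]},{"delta_pos":[1.5,-4,0],"rotation":[0,0,0]},{"delta_pos":[1.4,-4,0],"rotation":[0,0,0]},{"delta_pos":[0,-4,0],"rotation":[0,0,0]},{"delta_pos":[0,-4,0],"rotation":[0,0,0]},{"delta_pos":[0,-4,0],"rotation":[0,0,0]},{"delta_pos":[0,-4,0],"rotation":[0,0,0]}]'
python3 -m inch '[{"delta_pos":[0,-4,0],"rotation":[0,0,0]},{"delta_pos":[0,-4,0],"rotation":[0,0,0]},{"delta_pos":[0,-4,0],"rotation":[0,0,0]},{"delta_pos":[0,-4,0],"rotation":[0,0,0]},{"delta_pos":[0,-4,0],"rotation":[0,0,0]},{"delta_pos":[0,0,0],"rotation":[0,0,0]},{"delta_pos":[0,0,0],"rotation":[0,0,0]}]'
python3 -c "
from h import *
c=cam('side'); save(c,'s31',(240,100,480,290),3)
to([.525,-.235,.0305],91)"
```

```text
time_s: 58.7
eef_pos: [0.5214, -0.0361, 0.1532]
eef_rot: [-0.002, -0.009, 1.0, 0.0]
wrist_force: [0.4, -0.1, -1.5]
opening: 0.404
time_s: 59.4
eef_pos: [0.5254, -0.2348, 0.1531]
eef_rot: [-0.002, -0.008, 1.0, 0.001]
wrist_force: [-0.3, -0.1, -1.0]
opening: 0.402
t59.5 tcp [ 0.5256 -0.2338  0.1533] x [-1.    -0.017  0.003] y [-0.017  1.     0.003] z [-0.003  0.003 -1.   ] F [ 0.1  0.4 -1.7] op 0.399 q [-0.63  0.26  1.67  0.    1.21 -2.21]
rot [ 0.0027 -0.0031 -0.    ] d_cm [ 0.06 -0.12 12.28] head 91.0
rot [-0.0049 -0.0043  3.1415] d_cm [-0.06  0.12 12.28] head 271.0
```

View pics/s31.png

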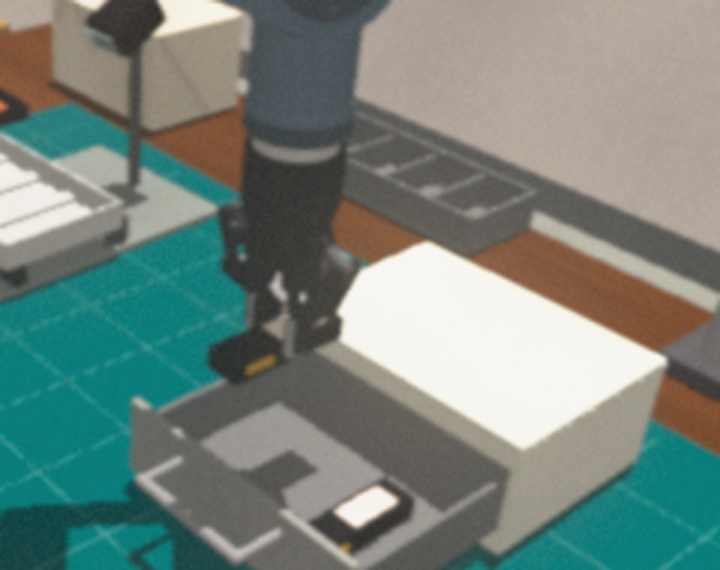

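```bash
python3 -m inch '[{"delta_pos":[0.1,-0.1,2],"rotation":[0,0,0]},{"delta_pos":[0,0,2.5],"rotation":[0,0,0]},{"delta_pos":[0,0,2.5],"rotation":[0,0,0]},{"delta_pos":[0,0,2],"rotation":[0,0,0]},{"delta_pos":[0,0,1.2],"rotation":[0,0,0]},{"delta_pos":[0,0,0.8],"rotation":[0,0,0]},{"delta_pos":[0,0,0.4],"rotation":[0,0,0]},{"delta_pos":[0,0,0],"rotation":[0,0,0]},{"delta_pos":[0,0,0],"rotation":[0,0,0]}]'
python3 -c "
from h import *
to([.525,-.235,.0305],91)"
```

```text
time_s: 60.35
eef_pos: [0.5265, -0.2361, 0.0423]
eef_rot: [0.001, -0.009, 1.0, -0.0]
wrist_force: [1.0, 1.1, -1.7]
opening: 0.401
t60.4 tcp [ 0.5265 -0.2361  0.0423] x [-1.    -0.018 -0.001] y [-0.018  1.    -0.001] z [ 0.001 -0.001 -1.   ] F [ 1.   1.1 -1.7] op 0.401 q [-0.63  0.42  1.72 -0.    0.99 -2.22]
rot [-0.0009  0.0012  0.0009] d_cm [0.15 0.12 1.18] head 91.0
rot [-1.9000e-03 -1.4000e-03 -3.1407e+00] d_cm [-0.15 -0.12  1.18] head 271.0
```

```bash
python3 -m inch '[{"delta_pos":[0.1,0.1,0.4],"rotation":[0,0,0]},{"delta_pos":[0,0,0.3],"rotation":[0,0,0]},{"delta_pos":[0,0,0.3],"rotation":[0,0,0]},{"delta_pos":[0,0,0],"rotation":[0,0,0]},{"delta_pos":[0,0,0],"rotation":[0,0,0]}]'
python3 -m inch '[{"delta_pos":[0,0,0.1],"rotation":[0,0,0]},{"delta_pos":[0,0,0.05],"rotation":[0,0,0]},{"delta_pos":[0,0,0],"rotation":[0,0,0]}]'
python3 -m inch '[{"delta_pos":[0,0,0],"rotation":[0,0,0]},{"delta_pos":[0,0,0],"rotation":[0,0,0]},{"delta_pos":[0,0,0],"rotation":[0,0,0]},{"delta_pos":[0,0,0],"rotation":[0,0,0]}]' 4.8
python3 -m inch '[{"delta_pos":[0,0,-1],"rotation":[0,0,0]},{"delta_pos":[0,0,-3],"rotation":[0,0,0]},{"delta_pos":[0,0,-4],"rotation":[0,0,0]},{"delta_pos":[0,0,-4],"rotation":[0,0,0]},{"delta_pos":[0,0,-0.5],"rotation":[0,0,0]},{"delta_pos":[0,0,0],"rotation":[0,0,0]}]'
python3 -c "
from h import *
c=cam('side'); save(c,'s32',(240,100,480,290),3)
to([.396,-.287,.15],1)"
```

```text
time_s: 60.85
eef_pos: [0.5248, -0.2348, 0.0313]
eef_rot: [-0.0, -0.009, 1.0, 0.0]
wrist_force: [0.0, -0.5, -2.0]
opening: 0.402
time_s: 61.15
eef_pos: [0.5249, -0.2349, 0.03]
eef_rot: [0.0, -0.009, 1.0, -0.0]
wrist_force: [-0.7, 0.5, -1.2]
opening: 0.405
time_s: 61.55
eef_pos: [0.525, -0.2349, 0.03]
eef_rot: [0.0, -0.009, 1.0, -0.0]
wrist_force: [0.5, 0.2, 0.2]
opening: 0.559
time_s: 62.15
eef_pos: [0.526, -0.2356, 0.1574]
eef_rot: [0.002, -0.009, 1.0, -0.001]
wrist_force: [-0.1, -0.2, 0.7]
opening: 0.563
t62.2 tcp [ 0.5249 -0.2349  0.1554] x [-1.    -0.018 -0.001] y [-0.018  1.    -0.001] z [ 0.001 -0.001 -1.   ] F [ 0.4  0.5 -0.6] op 0.560 q [-0.63  0.26  1.68 -0.    1.21 -2.22]
rot [1.0000e-04 1.1000e-03 1.5716e+00] d_cm [ -4.99 -12.98   0.54] head 1.0
rot [-1.10e-03  1.00e-04 -1.57e+00] d_cm [ 4.99 12.98  0.54] head 181.0
```

View pics/s32.png

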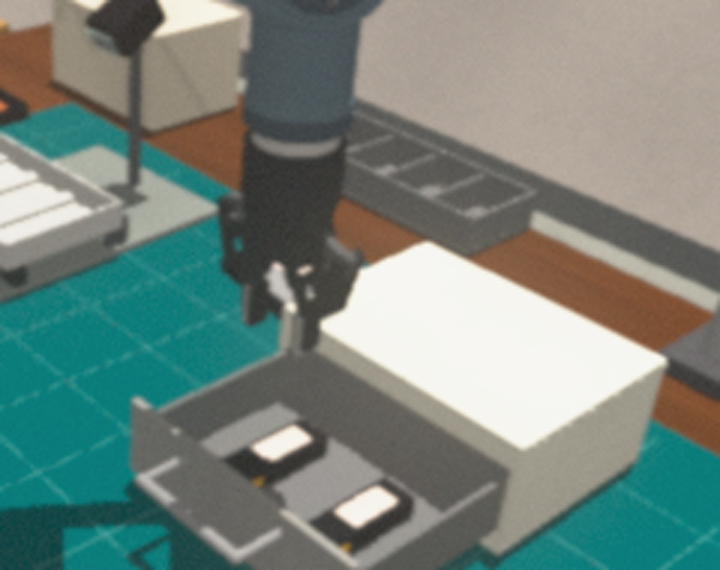

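```bash
python3 -m inch '[{"delta_pos":[0,0,0],"rotation":[0,0,0.15]},{"delta_pos":[0,0,0],"rotation":[0,0,0.15]},{"delta_pos":[0,0,0],"rotation":[0,0,0.15]},{"delta_pos":[0,0,0],"rotation":[0,0,0.15]},{"delta_pos":[0,0,0],"rotation":[0,0,0.15]},{"delta_pos":[0,0,0],"rotation":[0,0,0.15]},{"delta_pos":[0,0,0],"rotation":[0,0,0.15]},{"delta_pos":[0,0,0],"rotation":[0,0,0.15]},{"delta_pos":[0,0,0],"rotation":[0,0,0.15]},{"delta_pos":[0,0,0],"rotation":[0,0,0.15]}]' 4
python3 -m inch '[{"delta_pos":[0,0,0],"rotation":[0,0,0.072]},{"delta_pos":[-1,-2.5,0],"rotation":[0,0,0]},{"delta_pos":[-1,-2.7,0],"rotation":[0,0,0]},{"delta_pos":[-1,-2.7,0],"rotation":[0,0,0]},{"delta_pos":[-1,-2.7,0],"rotation":[0,0,0]},{"delta_pos":[-1,-2.4,0],"rotation":[0,0,0]},{"delta_pos":[0,0,0],"rotation":[0,0,0]},{"delta_pos":[0,0,0],"rotation":[0,0,0]}]'
python3 -c "
from h import *
c=cam('side'); save(c,'s33',(240,100,480,290),3)
to([.396,-.287,.0545],1)"
```

```text
time_s: 63.2
eef_pos: [0.5236, -0.234, 0.1525]
eef_rot: [-0.002, 0.677, 0.736, -0.0]
wrist_force: [-0.4, 0.0, 0.8]
opening: 0.472
time_s: 64.0
eef_pos: [0.395, -0.2865, 0.1536]
eef_rot: [-0.001, 0.702, 0.713, 0.0]
wrist_force: [0.1, 0.4, -0.1]
opening: 0.472
t64.0 tcp [ 0.3956 -0.2865  0.1539] x [-0.016  1.     0.002] y [ 1.     0.016 -0.001] z [-0.001  0.002 -1.   ] F [ 0.  -0.4  0. ] op 0.466 q [-0.87  0.08  1.89  0.    1.18 -0.89]
rot [-0.0009 -0.0017 -0.001 ] d_cm [-0.05  0.04  9.94] head 1.0
rot [-2.7000e-03  1.4000e-03  3.1406e+00] d_cm [ 0.05 -0.04  9.94] head 181.0
```

View pics/s33.png

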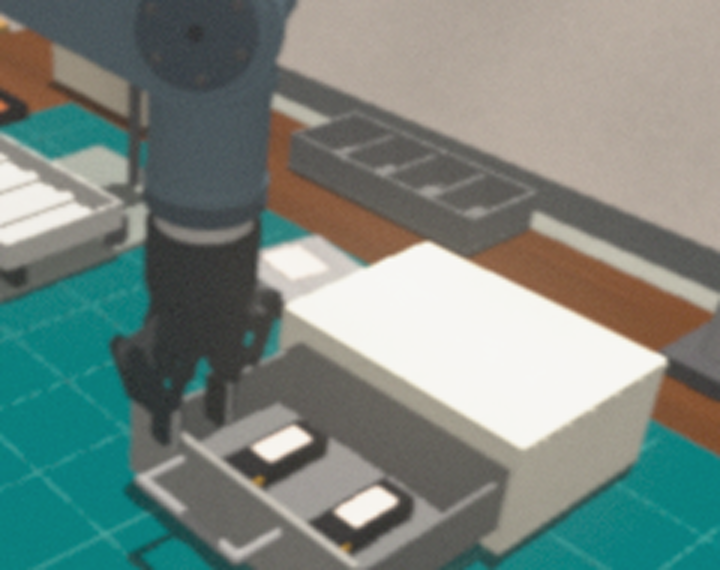

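```bash
python3 -m inch '[{"delta_pos":[0,0,2],"rotation":[0,0,0]},{"delta_pos":[0,0,2.5],"rotation":[0,0,0]},{"delta_pos":[0,0,2.5],"rotation":[0,0,0]},{"delta_pos":[0,0,1.5],"rotation":[0,0,0]},{"delta_pos":[0,0,0.8],"rotation":[0,0,0]},{"delta_pos":[0,0,0.4],"rotation":[0,0,0]},{"delta_pos":[0,0,0],"rotation":[0,0,0]}]'
python3 -m inch '[{"delta_pos":[0,0,0],"rotation":[0,0,0]},{"delta_pos":[0,0,0],"rotation":[0,0,0]},{"delta_pos":[0,0,0],"rotation":[0,0,0]},{"delta_pos":[0,0,0],"rotation":[0,0,0]},{"delta_pos":[0,0,0],"rotation":[0,0,0]},{"delta_pos":[0,0,0],"rotation":[0,0,0]}]' 0
python3 -m inch '[{"delta_pos":[0,0.5,0],"rotation":[0,0,0]},{"delta_pos":[0,1,0],"rotation":[0,0,0]},{"delta_pos":[0,1.2,0],"rotation":[0,0,0]},{"delta_pos":[0,1.2,0],"rotation":[0,0,0]},{"delta_pos":[0,1.2,0],"rotation":[0,0,0]},{"delta_pos":[0,1.2,0],"rotation":[0,0,0]},{"delta_pos":[0,1.2,0],"rotation":[0,0,0]},{"delta_pos":[0,1,0],"rotation":[0,0,0]},{"delta_pos":[0,0.5,0],"rotation":[0,0,0]},{"delta_pos":[0,0,0],"rotation":[0,0,0]}]'
python3 -c "
from h import *
st()
c=cam('side'); save(c,'s34',(240,100,480,290),3)"
```

```text
time_s: 64.75
eef_pos: [0.3961, -0.2868, 0.0577]
eef_rot: [-0.0, 0.701, 0.713, 0.0]
wrist_force: [0.8, 0.2, -0.2]
opening: 0.468
time_s: 65.35
eef_pos: [0.3962, -0.2876, 0.0588]
eef_rot: [0.001, 0.701, 0.713, -0.0]
wrist_force: [0.3, 1.6, 5.8]
opening: 0.093
time_s: 66.35
eef_pos: [0.4871, -0.2858, 0.0588]
eef_rot: [0.001, 0.701, 0.713, 0.0]
wrist_force: [2.4, 2.5, 5.7]
opening: 0.09
t66.3 tcp [ 0.4871 -0.2858  0.0588] x [-0.017  1.    -0.001] y [1.    0.017 0.002] z [ 0.002 -0.001 -1.   ] F [2.4 2.5 5.7] op 0.090 q [-0.74  0.37  1.75  0.    1.01 -0.76]
```

View pics/s34.png

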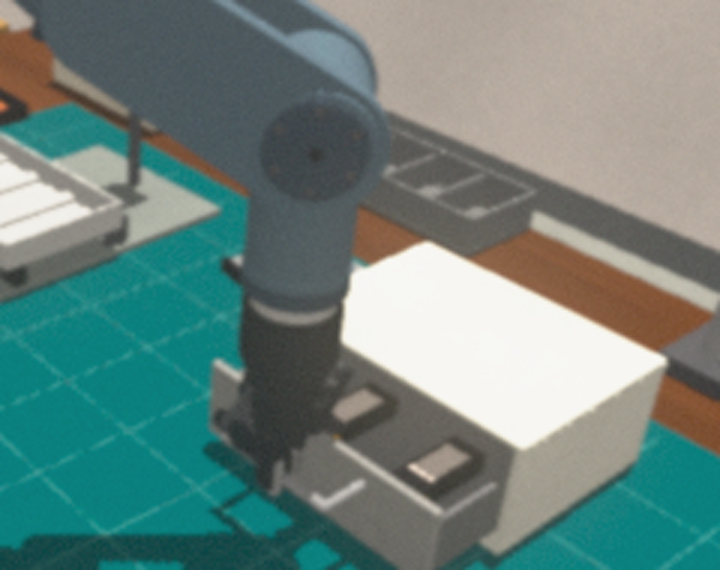

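```bash
python3 -m inch '[{"delta_pos":[0,0.6,0],"rotation":[0,0,0]},{"delta_pos":[0,1.1,0],"rotation":[0,0,0]},{"delta_pos":[0,1.2,0],"rotation":[0,0,0]},{"delta_pos":[0,1.2,0],"rotation":[0,0,0]},{"delta_pos":[0,1.2,0],"rotation":[0,0,0]},{"delta_pos":[0,1,0],"rotation":[0,0,0]},{"delta_pos":[0,0.5,0],"rotation":[0,0,0]},{"delta_pos":[0,0.2,0],"rotation":[0,0,0]},{"delta_pos":[0,0,0],"rotation":[0,0,0]},{"delta_pos":[0,0,0],"rotation":[0,0,0]}]'
python3 -m inch '[{"delta_pos":[0,0.3,0],"rotation":[0,0,0]},{"delta_pos":[0,0.3,0],"rotation":[0,0,0]},{"delta_pos":[0,0,0],"rotation":[0,0,0]}]'
python3 -m inch '[{"delta_pos":[0,0.3,0],"rotation":[0,0,0]},{"delta_pos":[0,0,0],"rotation":[0,0,0]},{"delta_pos":[0,0,0],"rotation":[0,0,0]}]'
```

```text
time_s: 67.4
eef_pos: [0.5566, -0.2844, 0.0589]
eef_rot: [0.001, 0.701, 0.713, 0.001]
wrist_force: [1.9, 3.1, 5.8]
opening: 0.087
time_s: 67.7
eef_pos: [0.5624, -0.2843, 0.0589]
eef_rot: [0.001, 0.701, 0.713, 0.0]
wrist_force: [1.1, 2.8, 5.9]
opening: 0.089
time_s: 68.0
eef_pos: [0.5653, -0.2842, 0.0589]
eef_rot: [0.001, 0.701, 0.713, 0.0]
wrist_force: [0.6, 2.3, 5.7]
opening: 0.09
```

```bash
python3 -m inch '[{"delta_pos":[0,0.3,0],"rotation":[0,0,0]},{"delta_pos":[0,0.2,0],"rotation":[0,0,0]},{"delta_pos":[0,0,0],"rotation":[0,0,0]}]'
python3 -m inch '[{"delta_pos":[0,0.2,0],"rotation":[0,0,0]},{"delta_pos":[0,0,0],"rotation":[0,0,0]},{"delta_pos":[0,0,0],"rotation":[0,0,0]}]'
python3 -c "
from h import *
st()
c=cam('side'); save(c,'s35',(280,150,420,270),5)"
```

```text
time_s: 68.3
eef_pos: [0.5684, -0.2841, 0.0589]
eef_rot: [-0.001, 0.701, 0.713, -0.001]
wrist_force: [-8.0, 2.7, 10.9]
opening: 0.09
time_s: 68.6
eef_pos: [0.5684, -0.2841, 0.0588]
eef_rot: [-0.003, 0.701, 0.713, -0.002]
wrist_force: [-15.4, 2.2, 16.4]
opening: 0.09
t68.6 tcp [ 0.5684 -0.2841  0.0588] x [-0.017  1.     0.001] y [ 1.     0.017 -0.007] z [-0.007  0.001 -1.   ] F [-15.4   2.2  16.4] op 0.090 q [-0.65  0.51  1.55 -0.    1.09 -0.66]
```

View pics/s35.png

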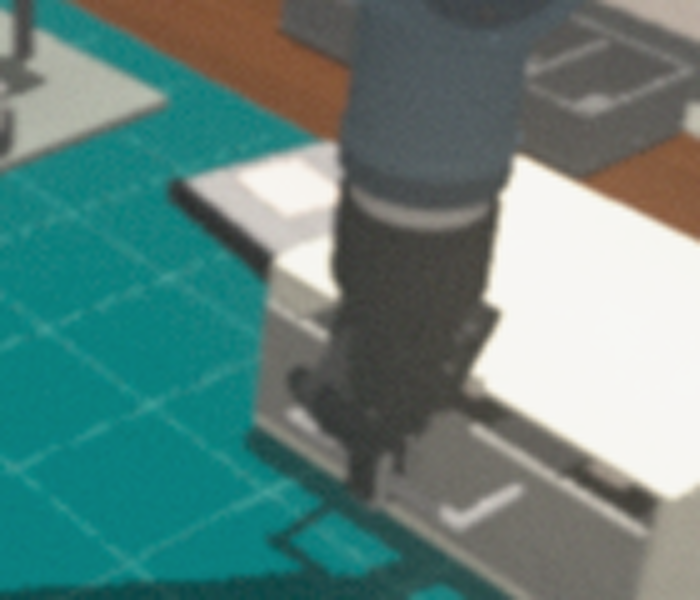

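```bash
python3 -m inch '[{"delta_pos":[0,0,0],"rotation":[0,0,0]},{"delta_pos":[0,0,0],"rotation":[0,0,0]},{"delta_pos":[0,0,0],"rotation":[0,0,0]},{"delta_pos":[0,0,0],"rotation":[0,0,0]}]' 3
python3 -m inch '[{"delta_pos":[0,-0.3,-1],"rotation":[0,0,0]},{"delta_pos":[0,0,-3],"rotation":[0,0,0]},{"delta_pos":[0,0,-3],"rotation":[0,0,0]},{"delta_pos":[0,0,-3],"rotation":[0,0,0]},{"delta_pos":[3,-2,0],"rotation":[0,0,0]},{"delta_pos":[4,-2,0],"rotation":[0,0,0]},{"delta_pos":[4,-2,0],"rotation":[0,0,0]},{"delta_pos":[4,-2,0],"rotation":[0,0,0]},{"delta_pos":[4,-2,0],"rotation":[0,0,0]},{"delta_pos":[4,-2,0],"rotation":[0,0,0]}]'
python3 -c "
from h import *
st()
c=cam('side'); save(c,'s36',(300,170,460,290),5)
c=cam('top'); save(c,'t36',(290,100,450,220),5)"
```

```text
time_s: 69.05
eef_pos: [0.5717, -0.284, 0.0576]
eef_rot: [-0.0, 0.701, 0.713, 0.0]
wrist_force: [-0.3, 0.3, -0.4]
opening: 0.35
time_s: 70.05
eef_pos: [0.4439, -0.0548, 0.1585]
eef_rot: [0.0, 0.701, 0.713, 0.0]
wrist_force: [0.9, 0.2, 0.4]
opening: 0.352
t70.0 tcp [ 0.4439 -0.0548  0.1585] x [-0.017  1.    -0.   ] y [1.    0.017 0.001] z [ 0.001 -0.    -1.   ] F [0.9 0.2 0.4] op 0.352 q [-0.39 -0.03  1.99  0.    1.18 -0.41]
```

View pics/s36.png

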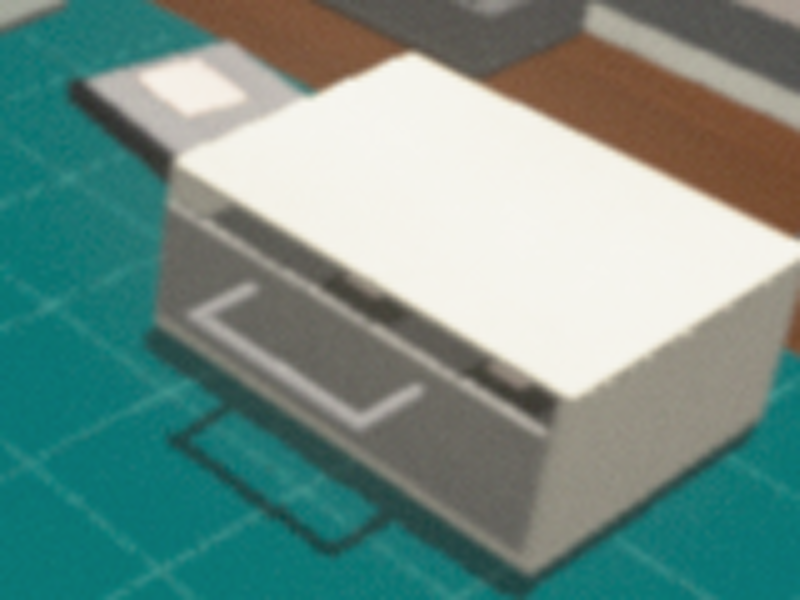

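View pics/t36.png

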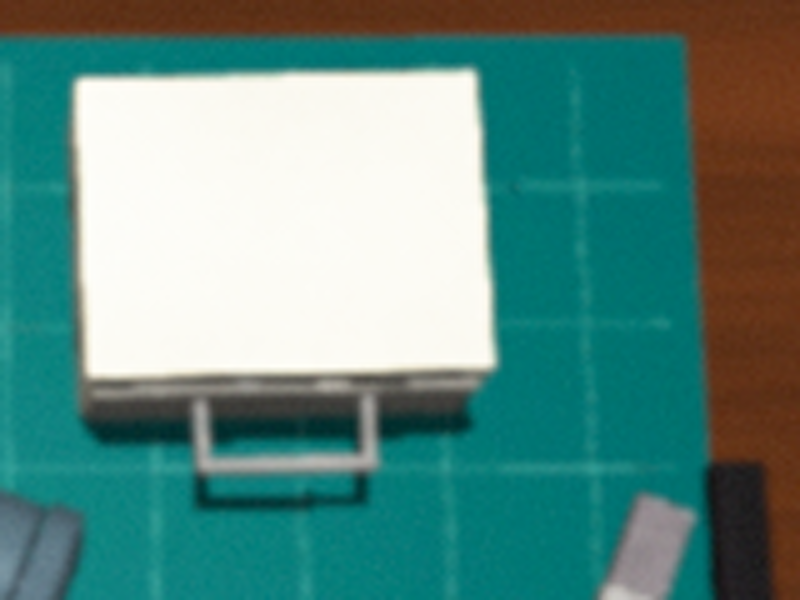

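```bash
python3 - <<'E'
from h import *
c=cam("top")
A=lambda z,k,off,pts:np.array([onz(c,off[0]+(u+.5)/k-.5,off[1]+(v+.5)/k-.5,z)*1000 for u,v in pts])
print(A(.072,5,(290,100),[(197,465),(378,463)]).round(1))
print(A(.074,5,(290,100),[(90,386),(480,378)]).round(1), "cabinet front", A(.112,5,(290,100),[(497,370),(83,376)]).round(1))
save(c,"t37"); save(cam("side"),"s37")
E
```

```text
[[ 570.1 -223.7   72. ]
 [ 571.1 -342.7   72. ]]
[[ 623.  -154.1   74. ]
 [ 627.7 -411.7   74. ]] cabinet front [[ 624.  -414.6  112. ]
 [ 620.8 -147.3  112. ]]
```

View pics/t37.png

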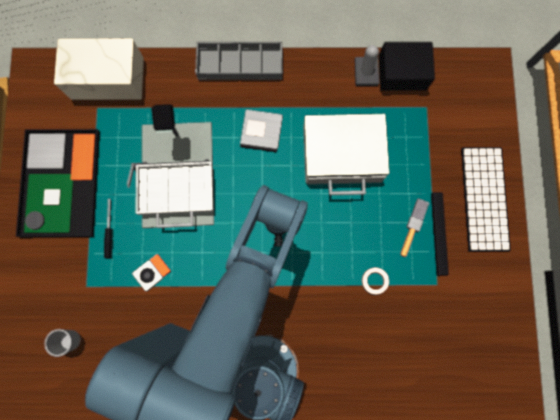

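View pics/s37.png

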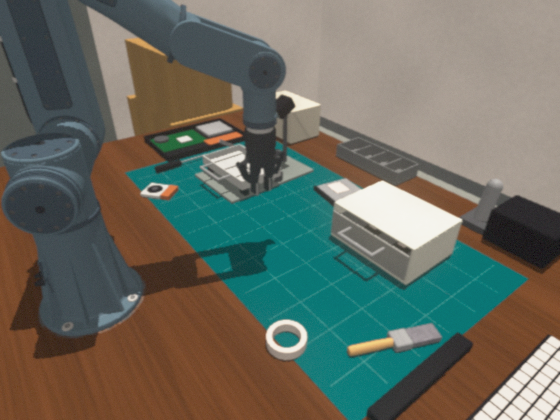

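```bash
python3 - <<'E'
import cv2,numpy as np
a=cv2.imread("pics/top0.png",0)[150:235,125:220].astype(np.float32);b=cv2.imread("pics/t37.png",0)[150:235,125:220].astype(np.float32)
print(cv2.phaseCorrelate(a[60:85],b[60:85]),cv2.phaseCorrelate(a,b),abs(a-b).mean())
E
```

```text
((0.01619285540941462, 0.4080978965228521), 0.9988903017838796) ((-0.022702119122087083, -0.011619693031391876), 1.006068135853167) 1.251517
```

```bash
python3 - <<'E'
import cv2,numpy as np
a=cv2.imread("pics/top0.png",0);b=cv2.imread("pics/t37.png",0)
for r in range(220,236): print(r,a[r,165:192].mean().round(1),b[r,165:192].mean().round(1))
E
```

```text
220 173.1 173.6
221 172.9 173.0
222 170.7 171.8
223 172.6 173.2
224 178.4 178.7
225 168.6 168.7
226 137.2 137.7
227 112.0 112.3
228 97.6 98.0
229 76.9 77.7
230 52.7 53.2
231 47.6 48.1
232 68.2 68.4
233 91.4 91.0
234 100.7 100.0
235 101.7 102.2
```

The bar profile matches the initial image row for row, so the tray is level. Handing in.

```bash
python3 -c "
from bench import *
print(hand_in())"
```

```text
the job is handed in; nothing more can be done
None
```

The job is done and handed in at about 70 s. Only two short packs were on the bench. I laid both flat in the tray's outer grooves, scanned them, moved them into the drawer and pushed it shut.

- **Scan tilt:** I tipped the tray by its bar and held it still for about 3.5 s at an estimated 34° by camera, 35° by arm position. I then nudged it up 0.6° and held it still for another 3 s or so. At the second hold the camera put it at about 35° and the arm position at about 35.6°. The two methods differ by up to 1°, and the angle never came near 45°.
- **Tray level:** I pressed the tray down onto its stand. In the last top view the bar matches the starting picture to within about 1 grey level per row.
- **Drawer:** It stopped hard at the closed position with the push force rising to about 15 N. In the pictures the front panel sits flush with the cabinet, and both pack labels show through the slit above it.
- **Bystanders:** In the last top and side views they look to be where they were. I checked this by eye and did not measure it.

I saw no pack knocked aside and no slackening of the grip.

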